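Blow off the drilled plates

TASK

Stand every drilled white plate that is on the bench upright on one of its short thin edges, one to a rubber pad, wholly on the pad with the plate's broad faces along the pad's length. Once they all stand, throw the air valve's lever into the middle notch (never beyond it), press the treadle down to its stop and keep it there for about two seconds, then let it up and throw the lever back to the shut notch, with the plates all still standing. Leave the glue bottle, spray can and pipe pieces on the bench where they are.

Things in the scene. Friction and masses are not known exactly. Their poses are not given: they have to be found in the camera images.
- plate_a: drilled white PVC plate, 100 x 64 x 22 mm, about 0.11 kg, two dark 12 mm holes on each broad face; starts lying flat on the bench. May be absent. All plates are alike, either end may be up. Origin at its centre; x along its 100 mm length, y across its 64 mm width, z through its thickness. Upright, its centre is 50 mm above the bench
- plate_b: drilled white PVC plate, 100 x 64 x 22 mm, about 0.11 kg, two dark 12 mm holes on each broad face; starts lying flat on the bench. May be absent. All plates are alike, either end may be up. Origin at its centre; x along its 100 mm length, y across its 64 mm width, z through its thickness. Upright, its centre is 50 mm above the bench
- plate_c: drilled white PVC plate, 100 x 64 x 22 mm, about 0.11 kg, two dark 12 mm holes on each broad face; starts lying flat on the bench. May be absent. All plates are alike, either end may be up. Origin at its centre; x along its 100 mm length, y across its 64 mm width, z through its thickness. Upright, its centre is 50 mm above the bench
- station: blow-off station, fixed: a row of three flat black rubber pads on the bench, and 170 mm beyond the row (along its +x) a copper air pipe lying parallel to it, 27 mm high and 360 mm long. Origin on the bench at the centre of the middle pad; y along the row, z up, x away from the robot
- pad0 (a point): centre of the top of a rubber pad, 46 mm (station x) by 90 mm (station y), 1 mm thick, so soft that plates in effect stand on the bench (z = 0); axes as the station's; pads are 115 mm apart (the -y end of the row)
- pad1 (a point): centre of the top of a rubber pad, 46 mm (station x) by 90 mm (station y), 1 mm thick, so soft that plates in effect stand on the bench (z = 0); axes as the station's; pads are 115 mm apart (the middle of the row)
- pad2 (a point): centre of the top of a rubber pad, 46 mm (station x) by 90 mm (station y), 1 mm thick, so soft that plates in effect stand on the bench (z = 0); axes as the station's; pads are 115 mm apart (the +y end of the row)
- lever (a joint): air valve lever's angle, rad: 0 in the shut notch (a stop; leaning 0.6 rad towards the robot), 0.6 in the middle notch (straight up), 1.2 full open (a stop). Steel rod between two notched quadrants. Moves with about 2 N at the knob and stays where it is left; notches do not pull it in, 0.1 rad either way is within a notch. May start up to 0.2 rad out of the shut notch
- lever_knob (a point): centre of the lever's ball knob, 30 mm across, 120 mm from the pivot, 150 to 170 mm above the bench; nothing else within 40 mm of it
- lever_pivot (a point): the lever's pivot, 50 mm above the bench; axes as the valve housing's: x the way the lever is thrown from shut to open, y the hinge axis, z up. Housing foot 120 (x) x 80 (y) mm; block 70 x 50 x 60 mm high; quadrants reach 70 mm from the pivot
- pedal (a joint): treadle's angle, rad: 0 up, 0.25 fully down on its stop; a spring returns it. About 3 N at the press point starts it moving, about 8 N holds it on the stop
- pedal_press (a point): point to press on the upper face of the ribbed aluminium treadle plate (125 x 70 mm), 100 mm from its hinge and 25 mm from its free end; about 53 mm above the bench when up, and it goes down 25 mm. Its hinge is at the +x end, axis along y, the free end towards the robot; the point's axes are the plate's: z square to the plate, which slopes 0.30 rad when up
- spray_can: spray can with a red band, 52 mm across, 150 mm tall, standing, a bystander. Origin at the centre of its underside
- glue_bottle: green glue bottle with an orange cap, 54 mm across, 140 mm tall, standing, a bystander. Origin at the centre of its underside
- pipe_offcut: white pipe offcut, 34 mm across, 100 mm tall, standing on end, a bystander. Origin at the centre of its underside
- pipe_cap: white pipe cap, 54 mm across, 35 mm tall, lying mouth up, a bystander. Origin at the centre of its underside
There are look-alikes about, which are no part of the job. What is shaped like the plate_b but blue or turquoise is not meant.

How it is judged:
By the outcome, as a careful person would: the job done as asked, in the order asked, and still so for the second after the job is handed in, with the robot touching nothing.
Of plate_a, plate_b, plate_c only 2 to 3 are there at a start; the rules pass over those that are not, and their reading is None.
At some moment in a run one of plate_a, plate_b, plate_c may be knocked a few centimetres aside while the robot is not near it.
Once in a run the grip may slacken for a moment while it holds something.
It also fails if it takes over 210 s, if anything falls off the work surface, if the arm or the gripper's body presses on something with over 40 N, if the wrist force passes 120 N, or if a joint passes its speed limit or range.

ROBOT

A 7-joint arm with a two-finger parallel gripper is mounted at the origin on the work surface. World frame = base frame: x ahead of the robot, y to its left, z up, the work surface at z = 0. Lengths are in mm, angles in rad, forces in N, time in s.
With the tool pointing down it reaches from about 350 to 900 mm from the base axis. Payload 19.9 kg.
Tool frame: the origin (TCP) lies between the finger pads; the fingertips stand 25 mm ahead of it and the grasp point (between the pads) lies 6 mm ahead of it; z points along the fingers, y is the direction in which the jaws open and shut (so a half turn about z gives the same grasp; the last joint's range is limited). The gripper opens to 85 mm and grips with 20 to 120 N. Pads are 22 mm wide; open, the fingers measure 114 mm over their backs; the gripper's body (76 mm by 85 mm) begins 54 mm behind the grasp point. The pads swing forward as they close: fully open they stand 13 mm farther back than shut.
Start: joints at [-1.236, 0.417, -0.01, 1.614, 0.005, 1.111, -0.053], TCP at [229.955, 581.141, 256.26] pointing down, gripper open.
Joint ranges: [-2.81, 2.81], [-0.39, 2.02], [-1.27, 1.25], [0.06, 2.57], [-1.19, 4.33], [0.19, 2], [-2.82, 2.82]. Speed limits (rad/s): [1.89, 1.89, 2.39, 2.39, 3.01, 3.01, 3.01].

INTERFACE

Orientations are given as a unit quaternion [x, y, z, w].
In Python, from station import readout, eyes, env gives the robot as it stands.
- The arm moves only by the tool arm_command, never from a script. Its argument "series" is a list of rows, each a list of 5 numbers: the gripper's target within -1 to 1 (fully open at 1, half-way at 0, shut at -1), then the shift along the tool's x, y, z in mm, then the turn about the tool's z in rad. A call has 1 to 20 rows; each row is the pose to reach, as a shift and turn from the pose measured when the call began, along the tool's axes at that moment; what a row does not reach only later rows make up. A row lasts 1/10 s, in which the tool goes at most 50 mm and 8.59 degrees, less where a joint would pass 70% of its speed; a pose out of reach is approached as far as the arm can. A call with a gripper value outside its range is refused whole. The fingers move at their own pace and stop on an object; "newtons" is the grip in N (left out, the last holds). Time passes only in rows, so rows that repeat a pose let the fingers close. It gives the time, the measured TCP pose, the force and the opening at its end, in the units of the state.
- readout.observe(): the state, without advancing time (a new reading comes with each control period).
- eyes.snapshot(name): name is "scene" or "top" or "wrist"; returns a dict with "frame" (400x640x3 uint8, red, green, blue), "intrinsics" (3x3 intrinsics, pixels), "k1" (the pictures are not rectified: a ray, as slopes to the right and down, at radius r is drawn at 1 + k1 r^2 times it, then the intrinsics apply), "world_from_camera" (4x4, takes a point from camera to world coordinates); the wrist camera has in their place "hand_eye" (4x4, takes a point from camera to tool coordinates, whose origin is the TCP and whose axes are the flange's). Camera axes: x right, y up, looking along -z (the intrinsics and any distortion apply to the point x, -y, -z); pixel columns grow to the right and rows downward; lengths in mm; the calibration is good to about 2 mm. A picture is of the moment at which its call begins: read the wrist's pose just before it. There is no depth.
- env.close_job(): hands the job in, once; it reports no verdict.
Trained networks look in the newest picture that a camera, given by its name, has taken for a name from the list of things; names that differ only in an ending like _2 or _b are one class to them, and where a whole thing is asked for, a point or a joint stands for the part that bears it (a point fixed in the world has none). Each returns a list of dicts, best first, with "conf" (0 to 1); they miss things now and then, are a little off and sometimes report something else, mostly with a low value. They report only what shows in the picture. A call takes as long as a camera call. They do not tell look-alikes from the thing itself.
- eyes.trace(camera, name): "pixels" (400x640 bool, what is visible of it) and "bbox" ([left, top, width, height] in pixels, round what is visible of it).
The state is a dict: "time": time; "joints": joint angles; "qd": joint speeds; "joint_torque": joint torques, N m; "tcp_pos": TCP position; "tool_rot": TCP orientation; "ft_force": force on the tool from outside, world axes, zero at the start; "ft_torque": the same for the moment, N m; "grip_width": finger opening in mm.
Only numpy, scipy, OpenCV 4.12 (cv2) and the standard library are available. Lean on these libraries where they do the work, as an engineer would, in place of code of your own. Each camera call takes 0.05 s, during which the arm holds its last target.

## Working session

There is one attempt and no reset: what is moved stays moved. The work goes in short steps, Python scripts to look and compute and a tool call to move; the robot and the scene stay as the last step left them, time stands still between calls to the robot, and variables do not carry over. Pictures are saved under pics/ and viewed, and the job is handed in when it is done.

Besides the shell and the picture viewer there is one more tool, called after ">>>" as name([rows], argument=value, ...), one row to a line, values as JSON. arm_command: Moves the arm, as the interface text tells. Its arguments: {"type":"object","properties":{"series":{"type":"array"},"newtons":{"type":"number"}},"required":["series"]}

```bash
ls -la; mkdir -p pics; python3 - <<'E'
from station import readout, eyes, env
import cv2, numpy as np
s=readout.observe(); print(s)
for n in ["scene","top","wrist"]:
    d=eyes.snapshot(n); cv2.imwrite(f"pics/{n}0.png",d["frame"][:,:,::-1])
    print(n,{k:np.round(v,4).tolist() for k,v in d.items() if k!="frame"})
E
```

```text
total 12
drwxr-xr-x  3 agent agent 4096 Dec  5 20:10 .
drwxr-xr-x 23 root  root  4096 Dec  5 20:10 ..
drwxr-xr-x  2 agent agent 4096 Dec  5 20:10 pics
{'time': 0.0, 'joints': array([-1.23549986,  0.41798356, -0.01030505,  1.61418241,  0.00466402,
        1.11069056, -0.0529898 ]), 'qd': array([ 0.00131993,  0.00011321, -0.00022268, -0.00231236,  0.00169597,
        0.00052932,  0.00080323]), 'joint_torque': array([ 2.21949617e-04, -8.64432621e+01,  6.79517761e-01, -4.34879279e+01,
        1.92359858e-02,  7.77874578e-03,  5.26292251e-05]), 'tcp_pos': array([229.84524355, 580.85798666, 255.65078345]), 'tool_rot': array([ 1.87283531e-01,  9.82305703e-01, -6.13800073e-04, -8.69207644e-05]), 'ft_force': array([ 0.27267474,  0.2930169 , -0.45867691]), 'ft_torque': array([-0.01021754, -0.01964853, -0.06517199]), 'grip_width': 85.5488866174088}
scene {'intrinsics': [[428.8391, 0.0, 322.1446], [0.0, 428.8391, 199.7763], [0.0, 0.0, 1.0]], 'k1': -0.0829, 'world_from_camera': [[-0.3518, -0.6398, 0.6833, 1382.7223], [0.9359, -0.2551, 0.2429, 319.4959], [0.0189, 0.725, 0.6885, 966.1989], [0.0, 0.0, 0.0, 1.0]]}
top {'intrinsics': [[412.9932, 0.0, 322.4867], [0.0, 412.9932, 202.8167], [0.0, 0.0, 1.0]], 'k1': -0.0643, 'world_from_camera': [[0.0204, 0.9943, -0.1046, 366.1017], [-0.9996, 0.0185, -0.019, 5.6455], [-0.017, 0.1049, 0.9943, 1488.6233], [0.0, 0.0, 0.0, 1.0]]}
wrist {'intrinsics': [[346.7666, 0.0, 320.088], [0.0, 346.7666, 199.8285], [0.0, 0.0, 1.0]], 'k1': -0.0029, 'hand_eye': [[-0.0018, 0.9476, 0.3195, 82.5157], [1.0, 0.0016, 0.0008, 1.0758], [0.0003, 0.3195, -0.9476, -117.9296], [0.0, 0.0, 0.0, 1.0]]}
```

View pics/scene0.png

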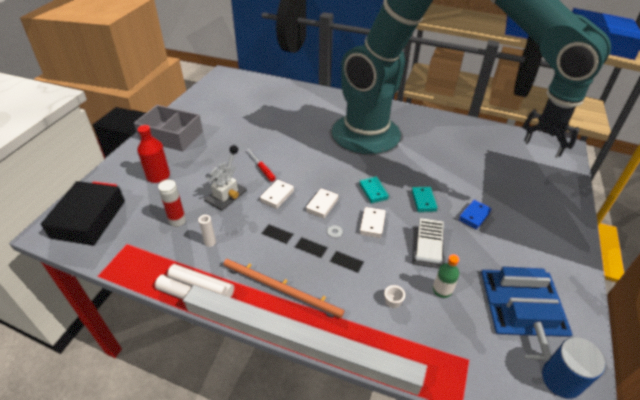

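View pics/top0.png

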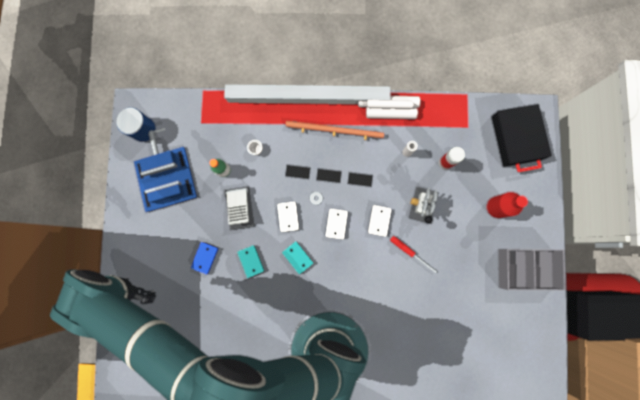

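View pics/wrist0.png

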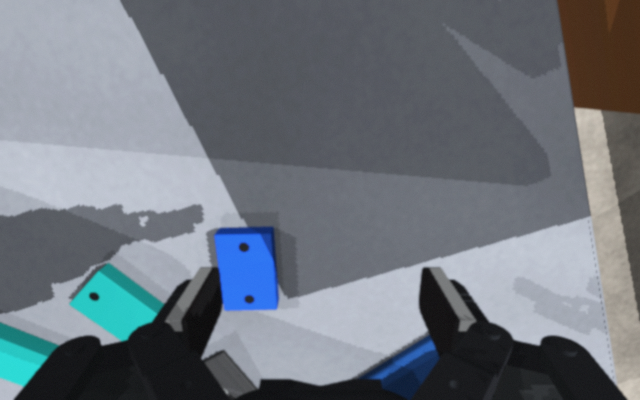

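```bash
cat > h.py <<'E'
from station import readout, eyes, env
import cv2, numpy as np
from scipy.spatial.transform import Rotation as R
def cam(name, tag=None):
    s=readout.observe(); d=eyes.snapshot(name)
    if name=="wrist":
        T=np.eye(4);T[:3,:3]=R.from_quat(s["tool_rot"]).as_matrix();T[:3,3]=s["tcp_pos"]
        d["W"]=T@d["hand_eye"]
    else: d["W"]=d["world_from_camera"]
    if tag: cv2.imwrite(f"pics/{tag}.png",d["frame"][:,:,::-1])
    return d
def ray(d,px):
    px=np.atleast_2d(np.asarray(px,float)); K=d["intrinsics"];k=float(d["k1"])
    q=np.c_[(px[:,0]-K[0,2])/K[0,0],(px[:,1]-K[1,2])/K[1,1]]
    u=q.copy()
    for _ in range(20): u=q/(1+k*(u**2).sum(1,keepdims=True))
    v=np.c_[u[:,0],-u[:,1],-np.ones(len(u))]
    return v@d["W"][:3,:3].T, d["W"][:3,3]
def plane(d,px,z):
    v,o=ray(d,px); t=(z-o[2])/v[:,2]; return o+v*t[:,None]
def proj(d,P):
    P=np.atleast_2d(np.asarray(P,float)); W=d["W"]; c=(P-W[:3,3])@W[:3,:3]
    u=np.c_[c[:,0]/-c[:,2],-c[:,1]/-c[:,2]]; r2=(u**2).sum(1,keepdims=True)
    u=u*(1+float(d["k1"])*r2); K=d["intrinsics"]
    return np.c_[u[:,0]*K[0,0]+K[0,2],u[:,1]*K[1,1]+K[1,2]]
def rect(P):
    (c,s,a)=cv2.minAreaRect(P[:,:2].astype(np.float32))
    b=cv2.boxPoints((c,s,a)); e0=b[1]-b[0]; e1=b[2]-b[1]
    L=e0 if np.hypot(*e0)>np.hypot(*e1) else e1
    return np.array(c), sorted(s), np.mod(np.arctan2(L[1],L[0])+np.pi/2,np.pi)-np.pi/2
def tri(obs):
    A=np.zeros((3,3));b=np.zeros(3)
    for d,px in obs:
        v,o=ray(d,px); v=v[0]/np.linalg.norm(v[0]); M=np.eye(3)-np.outer(v,v);A+=M;b+=M@o
    return np.linalg.solve(A,b)
E
python3 - <<'E'
from h import *
for cn in ["top","scene"]:
    d=cam(cn)
    f=d["frame"].copy()
    for n in ["plate_a","station","lever","lever_knob","pedal","pedal_press","spray_can","glue_bottle","pipe_offcut","pipe_cap"]:
        try: L=eyes.trace(cn,n)
        except Exception as e: print(n,e); continue
        for t in L[:7]:
            m=t["pixels"]; ys,xs=np.nonzero(m)
            c=d["frame"][m].mean(0).astype(int)
            o=""
            if n.startswith("plate") and len(xs)>20:
                cnt=max(cv2.findContours(m.astype(np.uint8),cv2.RETR_EXTERNAL,cv2.CHAIN_APPROX_NONE)[0],key=len)[:,0]
                o=rect(plane(d,cnt,22)) if len(cnt)>5 else ""
            print(cn,n,round(t["conf"],2),t["bbox"],c,np.round([xs.mean(),ys.mean()],1),o)
E
```

```text
top plate_a 0.9 [326.9, 209.5, 21.3, 30.7] [249 249 247] [336.4 222.9] (array([449.42263794, -16.865448  ]), [64.34262084960938, 98.03033447265625], np.float32(-0.122535825))
top plate_a 0.81 [187.2, 244.2, 30.0, 28.0] [ 65 110 208] [204.3 257.4] (array([316.08901978, 450.99285889]), [72.22876739501953, 107.53620910644531], np.float32(-0.3463509))
top plate_a 0.65 [369.9, 202.1, 21.3, 33.4] [249 249 248] [379.6 220.1] (array([ 462.29104614, -169.62857056]), [63.49508285522461, 98.55867004394531], np.float32(-0.18023622))
top plate_a 0.64 [276.3, 199.5, 19.2, 32.0] [246 246 244] [287.9 216.5] (array([470.17034912, 155.47113037]), [68.43204498291016, 102.02626037597656], np.float32(0.110869884))
top plate_a 0.62 [283.6, 243.0, 29.3, 32.5] [ 74 196 191] [297.  256.8] (array([326.68688965, 119.50556946]), [64.55950164794922, 98.76496887207031], np.float32(0.7296444))
top plate_a 0.6 [239.5, 243.2, 25.0, 35.3] [ 70 183 179] [250.  260.9] (array([309.18154907, 286.37368774]), [65.44029998779297, 97.50125122070312], np.float32(0.39545572))
top station 0.61 [284.9, 120.7, 98.0, 64.6] [121  9
[... 2308 characters left out ...]
ne pedal_press 0.72 [217.5, 221.7, 149.5, 95.5] [122  86  68] [299.2 268.8] 
scene spray_can 0.58 [160.5, 180.7, 26.8, 44.0] [160 115 108] [171.4 202.7] 
scene spray_can 0.56 [418.4, 214.8, 26.6, 45.5] [193 190 181] [429.6 238.7] 
scene glue_bottle 0.78 [435.0, 257.3, 21.1, 43.6] [107 113  82] [446.4 277.8] 
scene glue_bottle 0.46 [360.3, 208.2, 27.3, 27.5] [231 225 218] [372.6 222.5] 
scene pipe_offcut 0.9 [198.8, 216.3, 15.6, 31.0] [181 172 163] [207.  230.2] 
scene pipe_offcut 0.47 [204.6, 147.9, 42.0, 62.3] [130 127 120] [224.2 183.9] 
scene pipe_offcut 0.17 [221.2, 225.1, 144.2, 87.6] [122  87  69] [299.4 269.6] 
scene pipe_cap 0.91 [389.2, 283.6, 18.7, 22.4] [183 173 165] [393.6 295.9]
```

```bash
python3 - <<'E'
from h import *
for cn,roi in [("top",(275,155,110,40)),("scene",(255,215,120,65))]:
    d=cam(cn); g=d["frame"].max(2); x,y,w,h=roi
    m=np.zeros_like(g); m[y:y+h,x:x+w]=(g[y:y+h,x:x+w]<60)
    n,l,st,ce=cv2.connectedComponentsWithStats(m)
    for i in range(1,n):
        if st[i,4]<60: continue
        cnt=cv2.findContours((l==i).astype(np.uint8),cv2.RETR_EXTERNAL,cv2.CHAIN_APPROX_NONE)[0][0][:,0]
        print(cn,ce[i],st[i,4],plane(d,[ce[i]],1)[0][:2],rect(plane(d,cnt,1)))
    x0,y0,x1,y1=(195,120,455,260) if cn=="top" else (150,130,480,320)
    cv2.imwrite(f"pics/{cn}_z.png",cv2.resize(d["frame"][y0:y1,x0:x1,::-1],None,fx=3 if cn=="top" else 2.4,fy=3 if cn=="top" else 2.4,interpolation=cv2.INTER_CUBIC))
E
```

```text
top [297.48205128 171.53846154] 195 [635.86367937 127.87468794] (array([635.85882568, 128.1210022 ]), [33.52625274658203, 78.3320083618164], np.float32(1.4686109))
top [328.57788945 175.30150754] 199 [623.87983191  13.90554597] (array([623.70800781,  14.17202759]), [33.68006896972656, 79.16877746582031], np.float32(1.4694496))
top [359.69191919 179.16161616] 198 [611.66753813 -99.64885981] (array([611.73181152, -99.72763062]), [33.40824508666992, 78.40833282470703], np.float32(1.4632581))
scene [277.01293103 233.59482759] 232 [613.82539072 -95.35405186] (array([614.0546875 , -95.94448853]), [35.62213134765625, 79.98712921142578], np.float32(1.4643818))
scene [310.85384615 247.14615385] 260 [625.72415703  19.13235164] (array([625.71606445,  18.46150589]), [36.204158782958984, 80.84473419189453], np.float32(1.4737092))
scene [346.54006969 261.39721254] 287 [637.67333948 133.19923116] (array([637.4576416 , 132.48744202]), [36.883689880371094, 80.91206359863281], np.float32(1.4690324))
```

View pics/top_z.png

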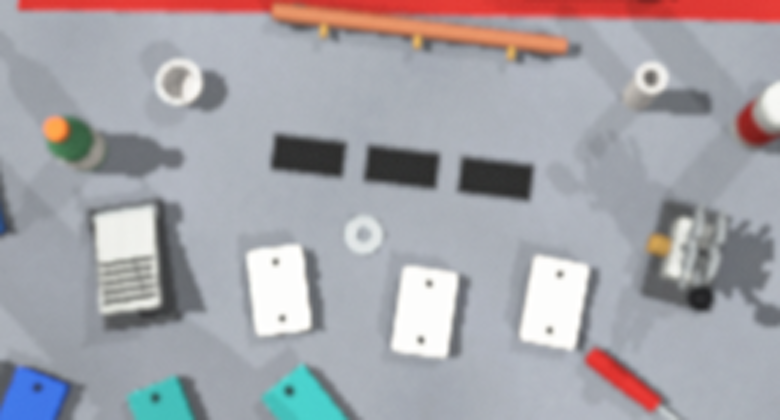

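View pics/scene_z.png

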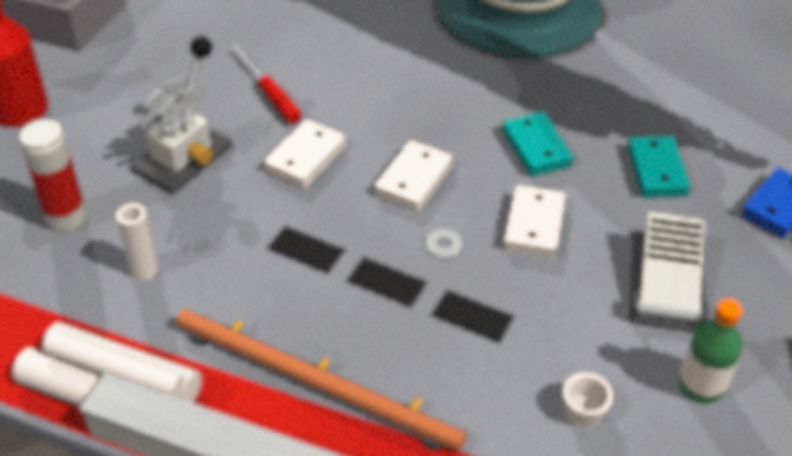

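```bash
cat >> h.py <<'E'
def go(x,y,z,yang=None):
    """tool shift to world target TCP; yang = world angle of the tool y axis (mod pi)"""
    s=readout.observe(); M=R.from_quat(s["tool_rot"]).as_matrix()
    dl=M.T@(np.array([x,y,z])-s["tcp_pos"]); a=np.arctan2(M[1,1],M[0,1])
    t=0 if yang is None else -(np.mod(yang-a+np.pi/2,np.pi)-np.pi/2)
    print("t%.1f"%s["time"],"tcp",np.round(s["tcp_pos"],1),"yang %.3f"%a,"tilt",np.round(M[:2,2],4),"F",np.round(s["ft_force"],1),"w %.1f"%s["grip_width"],"j7 %.2f"%s["joints"][6])
    print("  shift",np.round(dl,1),"turn %.3f"%t)
def st(): 
    s=readout.observe(); M=R.from_quat(s["tool_rot"]).as_matrix();a=np.arctan2(M[1,1],M[0,1])
    print("t%.1f"%s["time"],"tcp",np.round(s["tcp_pos"],1),"yang %.3f"%a,"tilt",np.round(M[:2,2],4),"F",np.round(s["ft_force"],1),"w %.1f"%s["grip_width"]); return s
E
python3 -c "
from h import *
go(440,155,256,np.pi/2+.11)"
```

```text
t1.4 tcp [230.  581.1 256.3] yang 1.194 tilt [-0. -0.] F [-0.1 -0.5 -0.1] w 85.1 j7 -0.05
  shift [-3.521e+02 -3.190e+02  3.000e-01] turn -0.487
```

>>> arm_command([
  [1,-352,-319,0,-0.487],
  [1,-352,-319,0,-0.487],
  [1,-352,-319,0,-0.487],
  [1,-352,-319,0,-0.487],
  [1,-352,-319,0,-0.487],
  [1,-352,-319,0,-0.487],
  [1,-352,-319,0,-0.487],
  [1,-352,-319,0,-0.487],
  [1,-352,-319,0,-0.487],
  [1,-352,-319,0,-0.487],
  [1,-352,-319,0,-0.487],
  [1,-352,-319,0,-0.487],
  [1,-352,-319,0,-0.487],
  [1,-352,-319,0,-0.487],
], newtons=20)

```text
time: 2.75
tcp_pos: [439.5, 156.0, 256.3]
tool_rot: [-0.056, 0.998, 0.0, -0.0]
ft_force: [0.2, -0.2, -0.7]
grip_width: 85.3
```

```bash
cat >> h.py <<'E'
def plates(d,cn,z=22,white=True):
    out=[]
    for t in eyes.trace(cn,"plate_a"):
        m=t["pixels"]; 
        if m.sum()<30: continue
        c=d["frame"][m].mean(0)
        if white and c.max()-c.min()>35: continue
        cnt=max(cv2.findContours(m.astype(np.uint8),cv2.RETR_EXTERNAL,cv2.CHAIN_APPROX_NONE)[0],key=len)[:,0]
        out.append((round(t["conf"],2),t["bbox"],rect(plane(d,cnt,z)),m))
    return out
E
python3 - <<'E'
from h import *
d=cam("wrist","w1")
for p in plates(d,"wrist"): print(p[:3])
E
```

```text
(0.94, [118.0, 101.0, 76.7, 106.2], (array([446.06713867, -10.80459595]), [71.17375946044922, 103.3883056640625], np.float32(-0.1271857)))
(0.87, [288.9, 145.8, 63.0, 90.8], (array([467.67379761, 159.66967773]), [64.39997863769531, 104.99139404296875], np.float32(0.14404583)))
(0.77, [0.0, 96.2, 53.2, 108.1], (array([ 462.62228394, -146.46453857]), [50.08228302001953, 105.3745346069336], np.float32(-0.17647064)))
```

View pics/w1.png

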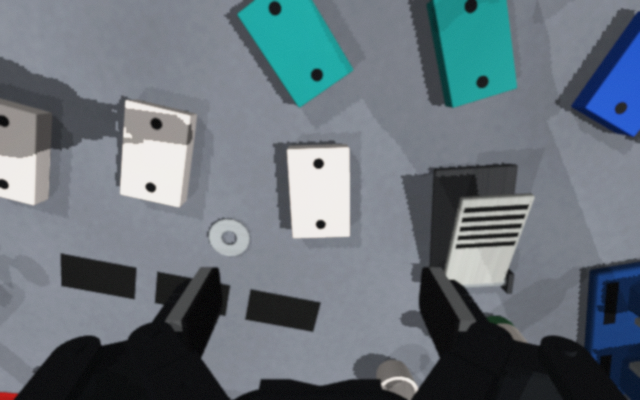

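```bash
cat >> h.py <<'E'
def holes(d,m,z=22):
    """two dark holes within plate mask -> centre, angle (world)"""
    cnt=cv2.convexHull(max(cv2.findContours(m.astype(np.uint8),cv2.RETR_EXTERNAL,cv2.CHAIN_APPROX_NONE)[0],key=len))
    f=np.zeros(m.shape,np.uint8); cv2.fillConvexPoly(f,cnt,1); f=cv2.erode(f,np.ones((5,5)))
    g=d["frame"].max(2); b=((g<110)&(f>0)).astype(np.uint8)
    n,l,s,c=cv2.connectedComponentsWithStats(b)
    L=sorted([(s[i,4],tuple(c[i])) for i in range(1,n)],reverse=True)[:2]
    P=plane(d,[q for _,q in L],z)[:,:2]; v=P[0]-P[1]
    if v[0]<0: v=-v
    return P.mean(0),np.arctan2(v[1],v[0]),np.hypot(*v),L
E
python3 - <<'E'
from h import *
d=cam("wrist")
for p in plates(d,"wrist"): print(p[2]); print(holes(d,p[3]))
c,a,_,_=holes(d,[p for p in plates(d,"wrist") if p[2][0][1]>100][0][3])
p=c+53*np.array([np.cos(a),np.sin(a)]); print(p)
go(p[0],p[1],60,a+np.pi/2)
g=d["frame"].max(2); m=np.zeros_like(g); m[240:340,50:330]=(g[240:340,50:330]<70)
n,l,s_,ce=cv2.connectedComponentsWithStats(m)
for i in range(1,n):
    if s_[i,4]>300: print(s_[i],ce[i],plane(d,[ce[i]],1)[0])
E
```

```text
(array([445.5213623 , -11.74183273]), [71.0796890258789, 102.4057846069336], np.float32(-0.11404908))
(array([447.7258425 , -15.25654643]), np.float64(-0.12714332096297376), np.float64(67.97054057688503), [(np.int32(116), (np.float64(156.17241379310346), np.float64(123.46551724137932))), (np.int32(69), (np.float64(150.52173913043478), np.float64(186.94202898550725)))])
(array([467.61029053, 158.90808105]), [65.1180191040039, 103.80664825439453], np.float32(0.1373564))
(array([470.0973281 , 159.25903389]), np.float64(0.1423932867775648), np.float64(68.01321407410761), [(np.int32(72), (np.float64(318.375), np.float64(163.15277777777777))), (np.int32(55), (np.float64(320.4909090909091), np.float64(223.92727272727274)))])
(array([614.76843262, 407.77032471]), [15.255536079406738, 63.75762176513672], np.float32(1.0311052))Traceback (most recent call last):
  File "<stdin>", line 3, in <module>
  File "h.py", line 63, in holes
    P=plane(d,[q for _,q in L],z)[:,:2]; v=P[0]-P[1]
                                                ~^^^
IndexError: index 1 is out of bounds for axis 0 with size 1
```

```bash
python3 - <<'E'
from h import *
go(522.6,166.8,60,.142+np.pi/2)
E
```

```text
t3.0 tcp [439.7 155.4 256.3] yang 1.682 tilt [-0.     -0.0001] F [ 0.5 -0.6 -0. ] w 85.2 j7 1.30
  shift [-83.6   2.1 196.3] turn -0.031
```

>>> arm_command([
  [1,-84,2,0,-0.031],
  [1,-84,2,60,-0.031],
  [1,-84,2,110,-0.031],
  [1,-84,2,160,-0.031],
  [1,-84,2,196,-0.031],
  [1,-84,2,196,-0.031],
  [1,-84,2,196,-0.031],
  [1,-84,2,196,-0.031],
])

```text
time: 3.75
tcp_pos: [524.3, 167.2, 62.9]
tool_rot: [-0.071, 0.997, 0.0, 0.002]
ft_force: [-0.3, 0.2, 0.8]
grip_width: 85.5
```

```bash
python3 - <<'E'
from h import *
d=cam("wrist","w2")
go(522.6,166.8,33,.142+np.pi/2)
E
```

```text
t3.8 tcp [524.4 167.3  63.1] yang 1.713 tilt [0.0036 0.0015] F [ 1.  -0.6 -0.1] w 85.2 j7 1.47
  shift [ 1.9 -0.3 30. ] turn 0.000
```

View pics/w2.png

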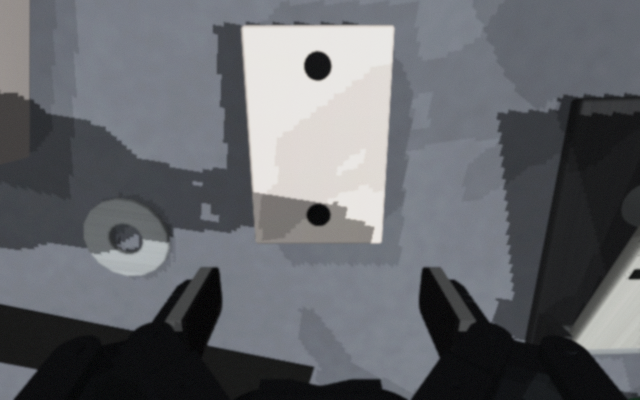

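>>> arm_command([
  [1,2,0,15,0],
  [1,2,0,30,0],
  [1,2,0,30,0],
  [1,2,0,30,0],
  [0.6,2,0,30,0],
  [0.5,2,0,30,0],
  [0.45,2,0,30,0],
  [0.45,2,0,30,0],
  [0.45,2,0,30,0],
  [0.45,2,0,30,0],
], newtons=20)

```text
time: 4.8
tcp_pos: [522.8, 167.0, 33.6]
tool_rot: [-0.071, 0.997, 0.001, 0.002]
ft_force: [-0.8, -1.2, 6.8]
grip_width: 62.9
```

```bash
python3 - <<'E'
from h import *
d=cam("wrist","w3")
go(522.6,166.8,33,.142+np.pi/2)
E
```

```text
t4.8 tcp [522.8 167.   33.6] yang 1.713 tilt [0.0042 0.0017] F [-1.3 -0.5  6.5] w 62.9 j7 1.47
  shift [ 0.2 -0.2  0.6] turn 0.000
```

View pics/w3.png

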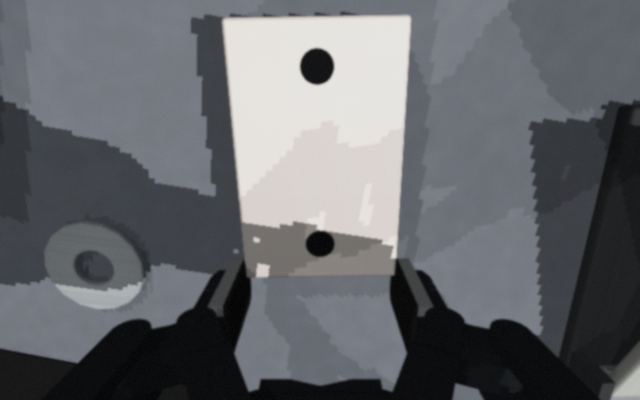

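>>> arm_command([
  [0.45,0,0,-10,0],
  [0.45,0,0,-20,0],
  [0.45,0,0,-30,0],
  [0.45,0,0,-40,0],
  [0.45,0,0,-40,0],
  [0.45,0,0,-40,0],
  [0.45,0,0,-40,0],
], newtons=20)

```text
time: 5.55
tcp_pos: [522.4, 166.9, 73.3]
tool_rot: [-0.071, 0.997, 0.001, 0.002]
ft_force: [0.3, 0.2, -0.7]
grip_width: 62.9
```

```bash
python3 - <<'E'
from h import *
d=cam("wrist","w4")
go(522.6,166.8,33,.142+np.pi/2)
E
```

```text
t5.6 tcp [522.4 166.9  73.2] yang 1.713 tilt [0.0035 0.0014] F [ 0.3 -0.4 -0.3] w 62.9 j7 1.46
  shift [-0.1 -0.2 40.2] turn 0.000
```

View pics/w4.png

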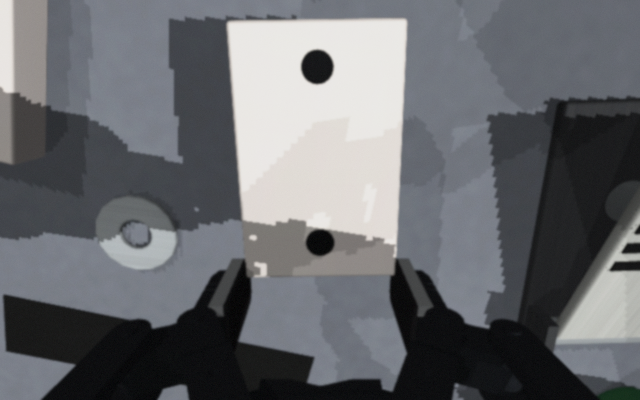

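>>> arm_command([
  [0.46,0,0,-50,0],
  [0.46,0,0,-50,0],
  [0.46,0,0,-50,0],
  [0.47,0,0,-50,0],
  [0.47,0,0,-50,0],
], newtons=20)

```text
time: 6.1
tcp_pos: [521.7, 166.7, 122.2]
tool_rot: [-0.071, 0.997, 0.0, 0.001]
ft_force: [0.5, -0.7, -1.4]
grip_width: 62.6
```

```bash
python3 - <<'E'
from h import *
d=cam("wrist","w5")
go(522.6,166.8,33,.142+np.pi/2)
E
```

```text
t6.2 tcp [521.8 166.6 122.3] yang 1.713 tilt [0.0022 0.0008] F [ 0.1 -0.4 -0.2] w 63.0 j7 1.45
  shift [-0.6 -0.  89.3] turn 0.000
```

View pics/w5.png

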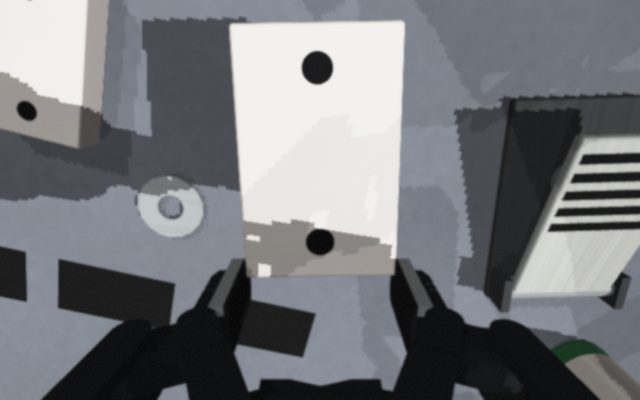

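>>> arm_command([
  [0.47,0,0,20,0],
  [0.47,0,0,42,0],
  [0.48,0,0,42,0],
  [0.48,0,0,42,0],
  [0.485,0,0,42,0],
  [0.485,0,0,42,0],
  [0.49,0,0,42,0],
  [0.49,0,0,42,0],
], newtons=20)

```text
time: 6.95
tcp_pos: [522.1, 166.8, 80.8]
tool_rot: [-0.071, 0.997, 0.0, 0.001]
ft_force: [1.0, -0.0, 0.8]
grip_width: 63.6
```

```bash
python3 - <<'E'
from h import *
d=cam("wrist","w6")
go(522.6,166.8,33,.142+np.pi/2)
E
```

```text
t7.0 tcp [522.  166.8  80.7] yang 1.713 tilt [0.0027 0.0011] F [ 0.7  0.6 -0.6] w 63.9 j7 1.46
  shift [-0.4 -0.1 47.7] turn 0.000
```

View pics/w6.png

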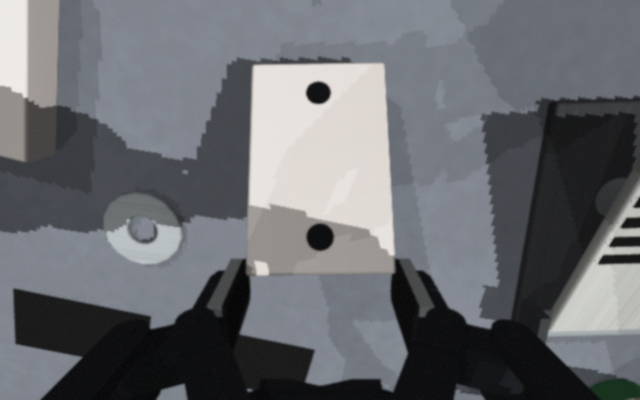

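>>> arm_command([
  [0.485,0,0,-20,0],
  [0.485,0,0,-40,0],
  [0.49,0,0,-48,0],
  [0.49,0,0,-48,0],
  [0.49,0,0,-48,0],
  [0.49,0,0,-48,0],
], newtons=20)

```text
time: 7.6
tcp_pos: [521.4, 166.6, 127.8]
tool_rot: [-0.071, 0.997, 0.0, 0.001]
ft_force: [0.0, -0.4, -1.4]
grip_width: 63.6
```

```bash
python3 - <<'E'
from h import *
d=cam("wrist","w7")
go(522.6,166.8,33,.142+np.pi/2)
E
```

```text
t7.7 tcp [521.5 166.6 127.8] yang 1.713 tilt [0.0016 0.0006] F [ 0.3  0.5 -0.5] w 63.3 j7 1.44
  shift [-0.9  0.  94.8] turn 0.000
```

View pics/w7.png

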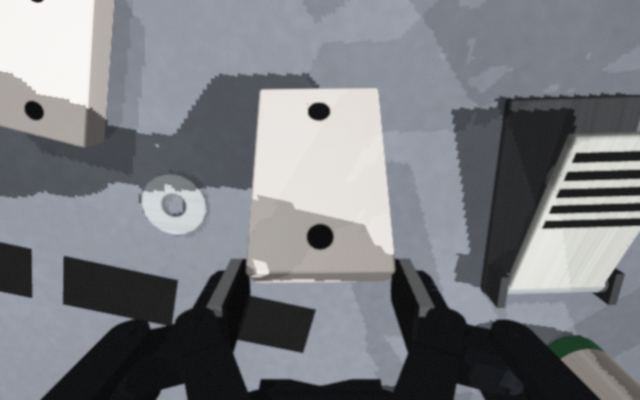

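>>> arm_command([
  [0.492,0,0,0,0],
  [0.492,0,0,0,0],
  [0.494,0,0,0,0],
  [0.494,0,0,0,0],
  [0.494,0,0,0,0],
  [0.48,0,0,0,0],
], newtons=20)

```text
time: 8.25
tcp_pos: [521.5, 166.6, 127.8]
tool_rot: [-0.071, 0.997, 0.0, 0.001]
ft_force: [0.9, -0.3, -1.2]
grip_width: 63.5
```

```bash
python3 - <<'E'
from h import *
d=cam("wrist","w8")
st()
E
```

```text
t8.3 tcp [521.5 166.6 127.8] yang 1.713 tilt [0.0016 0.0006] F [ 0.2 -0.6 -1.2] w 63.5
```

View pics/w8.png

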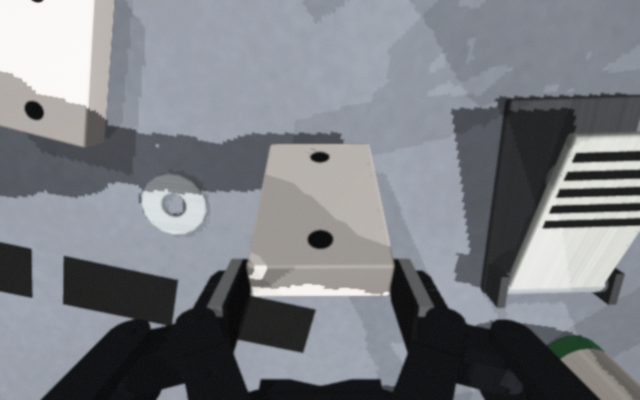

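>>> arm_command([
  [0.494,0,0,0,0],
  [0.494,0,0,0,0],
  [0.496,0,0,0,0],
  [0.496,0,0,0,0],
  [0.48,0,0,0,0],
], newtons=20)

```text
time: 8.8
tcp_pos: [521.5, 166.6, 127.8]
tool_rot: [-0.071, 0.997, 0.0, 0.001]
ft_force: [0.2, -0.3, -0.4]
grip_width: 63.6
```

```bash
python3 - <<'E'
from h import *
d=cam("wrist","w9")
st()
E
```

```text
t8.8 tcp [521.5 166.6 127.8] yang 1.713 tilt [0.0016 0.0006] F [-0.5  0.7 -0.6] w 62.8
```

View pics/w9.png

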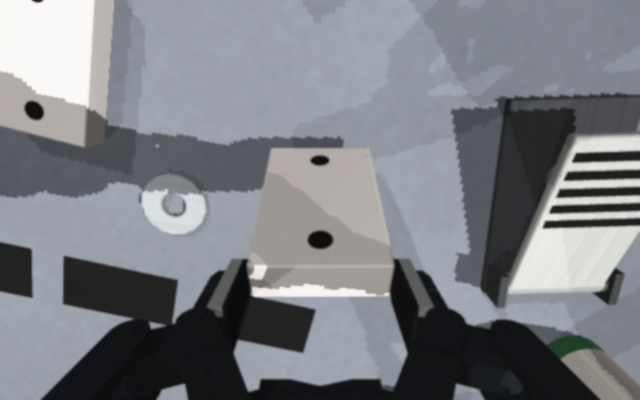

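```bash
cat >> h.py <<'E'
from scipy.optimize import least_squares
def tfit(d,obs,x0=(0,0,25,1.2)):
    """obs: list of ((u,v,n),(px,py)); u 0 at gripped end..100, v -32..32 (tool y), n 11 = face toward camera. returns tool-frame x,y,z of gripped end centre, theta"""
    E=d["hand_eye"] if "hand_eye" in d else None
    dd=dict(d); dd["W"]=E
    A=np.array([o[0] for o in obs],float);B=np.array([o[1] for o in obs],float)
    def f(p):
        t=p[3];u=np.array([np.cos(t),0,np.sin(t)]);n=np.array([np.sin(t),0,-np.cos(t)]);v=np.array([0,1,0])
        return (proj(dd,p[:3]+A[:,:1]*u+A[:,1:2]*v+A[:,2:]*n)-B).ravel()
    r=least_squares(f,x0); return r.x,np.abs(r.fun).max()
E
python3 - <<'E'
from h import *
d=cam("wrist")
for H in (16,):
  obs=[((100,-32,11),(271,149)),((100,32,11),(371,149)),((84,0,11),(319.5,160)),((16,0,11),(320,240)),((0,32,-11),(391,294)),((0,-32,-11),(250,296)),((0,0,11),(320,266))]
  p,e=tfit(d,obs); print(np.round(p,2),np.degrees(p[3]),e)
E
```

```text
[-1.26  1.01 15.89  1.24] 71.00068670661804 2.7837318690247344
```

```bash
python3 - <<'E'
from h import *
im=cv2.imread("pics/w1.png"); cv2.imwrite("pics/w1z.png",cv2.resize(im[240:345,40:340],None,fx=2.6,fy=2.6,interpolation=cv2.INTER_CUBIC))
d=cam("wrist")
def W(pos,q):
    T=np.eye(4);T[:3,:3]=R.from_quat(q).as_matrix();T[:3,3]=pos; return T@d["hand_eye"]
y=1.682; a=y/2+np.pi/4  # axis angle: y axis angle = 2a-pi/2
d["W"]=W([439.7,155.5,256.3],[np.cos(a),np.sin(a),0,0])
print(R.from_quat([np.cos(a),np.sin(a),0,0]).as_matrix()[:,1])
for c in [[(61,254),(136,268),(135,298),(61,285)],[(250,289),(320,303),(314,331),(246,317)]]:
    P=plane(d,c,1)[:,:2]; print(np.round(P,1).tolist(),P.mean(0))
g=cv2.cvtColor(im,cv2.COLOR_BGR2HSV)[:,:,2]
m=np.zeros_like(g); m[245:335,55:153]=(g[245:335,55:153]<65)
n,l,s_,ce=cv2.connectedComponentsWithStats(m)
for i in range(1,n):
    if s_[i,4]>300: print(s_[i],ce[i],plane(d,[ce[i]],1)[0])
m=np.zeros_like(g); m[285:335,242:322]=(g[285:335,242:322]<65)
n,l,s_,ce=cv2.connectedComponentsWithStats(m)
for i in range(1,n):
    if s_[i,4]>300: print(s_[i],ce[i],plane(d,[ce[i]],1)[0])
E
```

```text
[-0.11097462  0.99382324  0.        ]
[[585.5, -140.7], [594.8, -52.1], [638.1, -55.9], [629.2, -146.3]] [611.87199239 -98.76049945]
[[609.1, 87.2], [619.9, 176.0], [663.3, 172.9], [651.2, 84.0]] [635.85576716 130.05750544]
[  61  254   75   44 2272] [ 97.73503521 275.96038732] [611.14308333 -99.60205891   1.        ]
[ 246  290   74   41 2025] [281.86469136 310.15209877] [635.79575285 128.95952679   1.        ]
```

View pics/w1z.png

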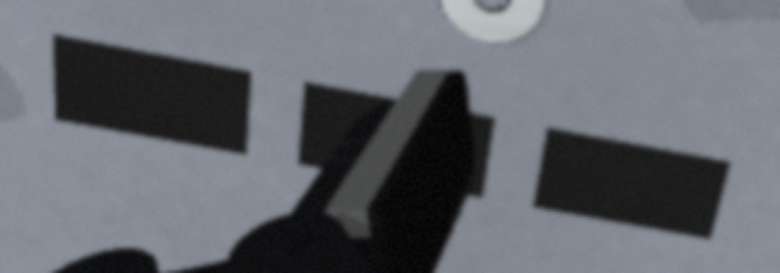

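```bash
python3 - <<'E'
from h import *
go(667.6,125.1,140,1.465)
E
```

```text
t8.9 tcp [521.5 166.6 127.8] yang 1.713 tilt [0.0016 0.0005] F [ 0.2 -0.4 -0.6] w 63.5 j7 1.44
  shift [-138.8  -61.8  -12. ] turn 0.248
```

>>> arm_command([
  [0.44,0,0,-12,0.02],
  [0.44,-14,-6,-12,0.05],
  [0.44,-32,-14,-12,0.1],
  [0.44,-52,-23,-12,0.15],
  [0.44,-72,-32,-12,0.2],
  [0.44,-92,-41,-12,0.248],
  [0.44,-112,-50,-12,0.248],
  [0.44,-127,-57,-12,0.248],
  [0.44,-136,-61,-12,0.248],
  [0.44,-139,-62,-12,0.248],
  [0.44,-139,-62,-12,0.248],
  [0.44,-139,-62,-12,0.248],
], newtons=20)

```text
time: 10.15
tcp_pos: [667.3, 125.4, 140.2]
tool_rot: [0.053, 0.999, 0.0, 0.001]
ft_force: [0.1, 0.0, -0.2]
grip_width: 63.1
```

```bash
python3 - <<'E'
from h import *
d=cam("wrist","w10")
go(667.6,125.1,116,1.465)
E
```

```text
t10.2 tcp [667.3 125.4 140.2] yang 1.465 tilt [0.0014 0.0009] F [ 0.3  0.  -0.8] w 63.0 j7 1.37
  shift [-0.3 -0.3 24.2] turn 0.000
```

View pics/w10.png

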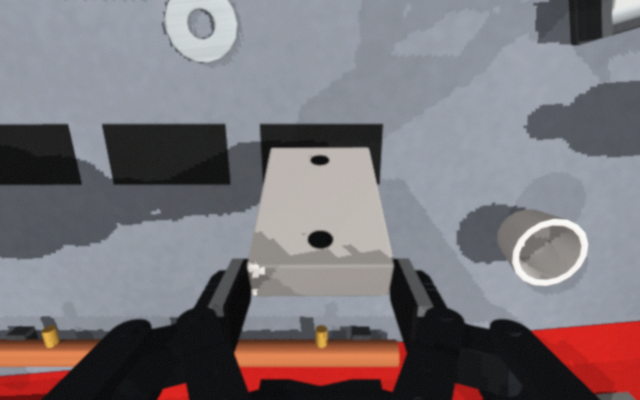

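>>> arm_command([
  [0.44,0,0,10,0],
  [0.44,0,0,18,0],
  [0.44,0,0,22,0],
  [0.46,0,0,24,0],
  [0.47,0,0,25,0],
  [0.47,0,0,26,0],
  [0.47,0,0,26,0],
  [0.47,0,0,26,0],
], newtons=20)

```text
time: 11.0
tcp_pos: [667.6, 125.3, 114.6]
tool_rot: [0.053, 0.999, 0.0, 0.001]
ft_force: [1.1, 0.3, 1.5]
grip_width: 63.1
```

>>> arm_command([
  [0.47,0,0,1,0],
  [0.475,4,0,1,0],
  [0.475,8,0,1,0],
  [0.475,12,0,0.5,0],
  [0.475,16,0,0.5,0],
  [0.475,16,0,0.5,0],
], newtons=20)

```text
time: 11.6
tcp_pos: [652.7, 126.9, 115.6]
tool_rot: [0.053, 0.999, 0.001, 0.003]
ft_force: [1.8, -1.9, 10.4]
grip_width: 63.0
```

```bash
python3 - <<'E'
from h import *
d=cam("wrist","w11")
st()
E
```

```text
t11.7 tcp [652.8 126.9 115.6] yang 1.465 tilt [0.0053 0.0013] F [ 1.6 -1.3 11. ] w 63.2
```

View pics/w11.png

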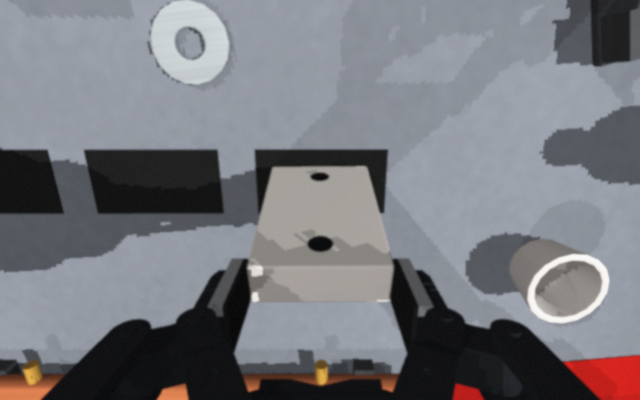

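>>> arm_command([
  [0.475,4,0,0,0],
  [0.475,8,0,0,0],
  [0.475,12,0,0,0],
  [0.475,15,0,0.5,0],
  [0.475,15,0,0.5,0],
], newtons=20)

```text
time: 12.15
tcp_pos: [638.1, 128.6, 115.7]
tool_rot: [0.053, 0.999, 0.001, 0.003]
ft_force: [1.6, -2.1, 6.9]
grip_width: 63.3
```

```bash
python3 - <<'E'
from h import *
d=cam("wrist","w12")
st()
d=cam("scene")
cv2.imwrite("pics/s12.png",cv2.resize(d["frame"][180:320,240:440,::-1],None,fx=4,fy=4,interpolation=cv2.INTER_CUBIC))
E
```

```text
t12.2 tcp [638.2 128.5 115.7] yang 1.465 tilt [0.0068 0.0015] F [ 1.6 -0.8  8.3] w 62.7
```

View pics/w12.png

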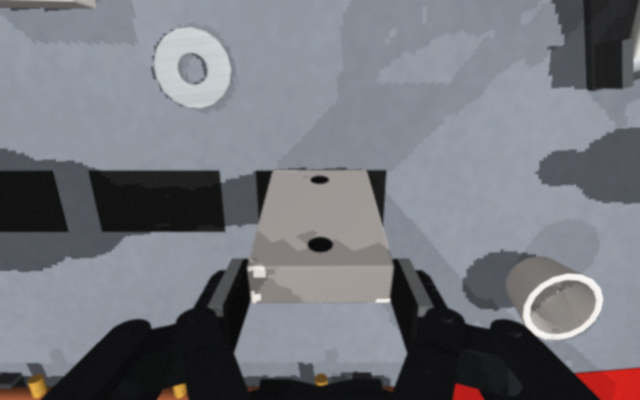

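View pics/s12.png

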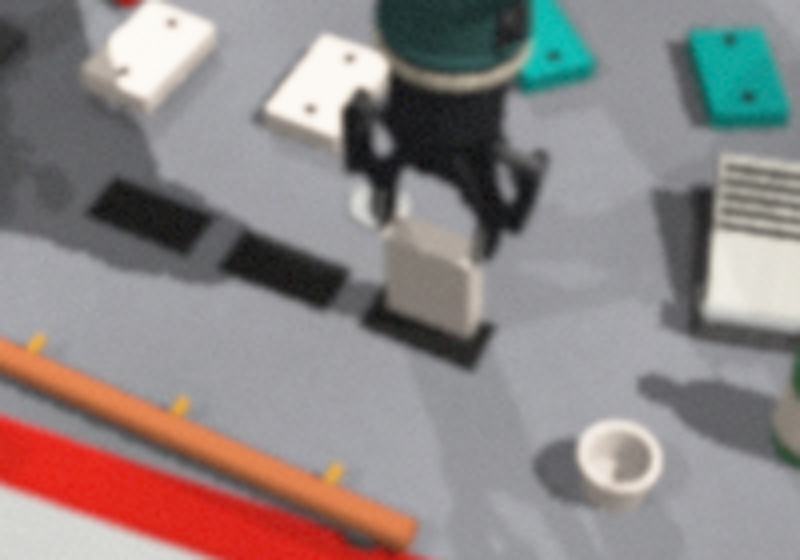

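```bash
python3 - <<'E'
from h import *
d=cam("wrist")
obs=[((100,-32,11),(272,171)),((100,32,11),(368,171)),((84,0,11),(319.5,180)),((16,0,11),(320,244)),((0,32,-11),(391,302)),((0,-32,-11),(250,303)),((0,0,11),(320,265.5))]
p,e=tfit(d,obs); print(np.round(p,2),np.degrees(p[3]),e)
t=p[3]
u=np.array([np.cos(t),0,np.sin(t)]);n=np.array([np.sin(t),0,-np.cos(t)])
s=readout.observe();M=R.from_quat(s["tool_rot"]).as_matrix()
for nn in(-11,11):
    q=s["tcp_pos"]+M@(p[:3]+100*u+nn*n); print(nn,np.round(q,1))
    sx=np.array([.9944,-.1058]); print("station x",(q[:2]-[636,129.5])@sx,"y",(q[:2]-[636,129.5])@[.1058,.9944])
print(plane(d,[(257,170),(386,170)],1))
E
```

```text
[-2.02  0.93 14.79  1.4 ] 80.19796233700345 1.1283058246082192
-11 [6.351e+02 1.300e+02 5.000e-01]
station x -0.965908599849203 y 0.4488556990001698
11 [613.5 132.3   4.1]
station x -22.669529387643127 y 0.43526791717265745
[[609.19872079  89.19156017   1.        ]
 [618.76711543 177.38728968   1.        ]]
```

>>> arm_command([
  [0.46,0,0,-4,0],
  [0.46,-9,0,-4,0],
  [0.46,-18,0,-4,0],
  [0.46,-18,0,0,0],
  [0.47,-18,0,1,0],
  [0.485,-18,0,1.5,0],
  [0.487,-14,0,1.5,0],
  [0.487,-10,0,1.5,0],
  [0.487,-6,0,1.5,0],
  [0.487,-2,0,1.5,0],
  [0.487,-2,0,1.5,0],
], newtons=20)

```text
time: 13.4
tcp_pos: [640.3, 128.1, 114.2]
tool_rot: [0.053, 0.999, 0.001, 0.004]
ft_force: [-0.3, -1.7, 5.2]
grip_width: 63.5
```

```bash
python3 - <<'E'
from h import *
d=cam("wrist","w13")
st()
E
```

```text
t13.4 tcp [640.5 128.  114.2] yang 1.465 tilt [0.0072 0.0013] F [ 0.7 -2.3  5.2] w 63.7
```

View pics/w13.png

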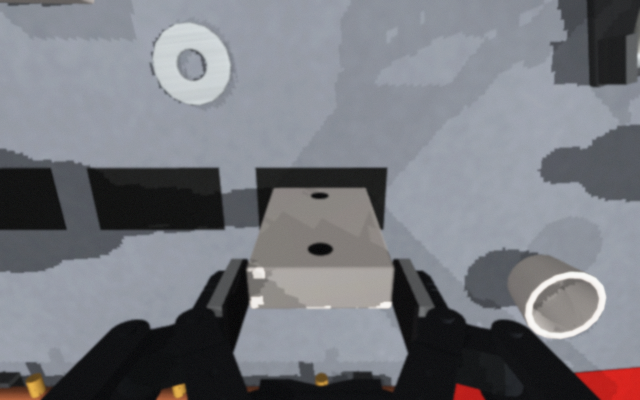

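```bash
cat >> h.py <<'E'
def chk(obs,pad,tag=None):
    d=cam("wrist",tag)
    p,e=tfit(d,obs); t=p[3]; print(np.round(p,2),"theta %.1f"%np.degrees(t),"res %.1f"%e)
    u=np.array([np.cos(t),0,np.sin(t)]);n=np.array([np.sin(t),0,-np.cos(t)])
    s=readout.observe();M=R.from_quat(s["tool_rot"]).as_matrix()
    for nn in(-11,11):
        q=s["tcp_pos"]+M@(p[:3]+100*u+nn*n)
        print(nn,"z %.1f"%q[2],"station x %.1f y %.1f"%((q[:2]-pad)@[.9944,-.1058],(q[:2]-pad)@[.1058,.9944]))
    st()
E
python3 - <<'E'
from h import *
chk([((100,-32,11),(273,188)),((100,32,11),(366,188)),((84,0,11),(319.5,196)),((16,0,11),(320,249)),((0,32,-11),(391,306)),((0,-32,-11),(250,308)),((0,0,11),(320,266))],[636,129.5])
E
```

```text
[-3.69  0.87 15.34  1.52] theta 87.0 res 1.5
-11 z -1.4 station x 14.9 y 0.2
11 z -0.4 station x -7.1 y 0.2
t13.5 tcp [640.6 128.1 114.3] yang 1.465 tilt [0.0073 0.0014] F [ 0.  -1.5  6.8] w 63.4
```

>>> arm_command([
  [0.487,2,0,-0.5,0],
  [0.49,3,0,-1,0],
  [0.5,3,0,-1,0],
  [0.52,3,0,-1,0],
  [0.6,3,0,-1,0],
  [0.8,3,0,-1,0],
  [1,3,0,-1,0],
  [1,3,0,-1,0],
], newtons=20)

```text
time: 14.3
tcp_pos: [637.6, 128.3, 115.2]
tool_rot: [0.053, 0.999, 0.001, 0.004]
ft_force: [-0.4, -0.0, -0.6]
grip_width: 85.8
```

```bash
python3 - <<'E'
from h import *
d=cam("wrist","w14")
st()
E
```

```text
t14.3 tcp [637.6 128.3 115.3] yang 1.465 tilt [0.0074 0.0014] F [-0.2  0.1  0.3] w 85.8
```

View pics/w14.png

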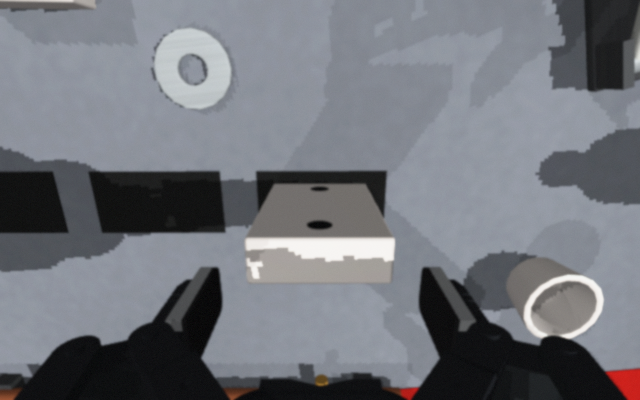

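```bash
python3 - <<'E'
from h import *
chk([((100,-32,11),(274,184)),((100,32,11),(366,184)),((84,0,11),(319.5,189)),((16,0,11),(320,225)),((0,32,-11),(394,282)),((0,-32,-11),(247,282)),((0,32,11),(393,238)),((0,-32,11),(247,238))],[636,129.5])
d=cam("scene")
cv2.imwrite("pics/s14.png",cv2.resize(d["frame"][180:320,240:440,::-1],None,fx=4,fy=4,interpolation=cv2.INTER_CUBIC))
E
```

```text
[ 8.38  0.94 17.67  1.62] theta 92.7 res 2.3
-11 z -1.7 station x 9.9 y 0.2
11 z -2.9 station x -12.1 y 0.2
t14.4 tcp [637.6 128.4 115.2] yang 1.465 tilt [0.0073 0.0014] F [-0.2 -0.7  0.6] w 85.5
```

View pics/s14.png

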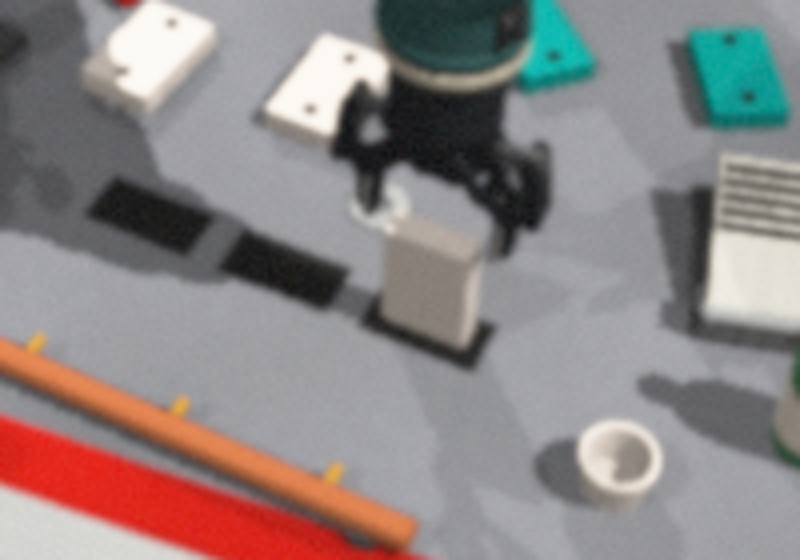

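```bash
python3 - <<'E'
from h import *
go(500,-22,215,1.444)
E
```

```text
t14.4 tcp [637.6 128.4 115.2] yang 1.465 tilt [0.0073 0.0014] F [-0.7 -0.8 -0.4] w 85.5 j7 1.36
  shift [ 120.2 -163.9 -101. ] turn 0.021
```

>>> arm_command([
  [1,0,0,-10,0],
  [1,0,0,-30,0],
  [1,0,0,-60,0],
  [1,0,0,-100,0],
  [1,0,0,-100,0],
  [1,120,-164,-101,0.021],
  [1,120,-164,-101,0.021],
  [1,120,-164,-101,0.021],
  [1,120,-164,-101,0.021],
  [1,120,-164,-101,0.021],
  [1,120,-164,-80,0.021],
  [1,120,-164,-60,0.021],
  [1,120,-164,-40,0.021],
  [1,120,-164,-40,0.021],
  [1,120,-164,-40,0.021],
])

```text
time: 15.95
tcp_pos: [500.8, -22.1, 154.6]
tool_rot: [0.064, 0.998, 0.001, 0.004]
ft_force: [-0.1, -0.4, 0.6]
grip_width: 85.4
```

```bash
cat >> h.py <<'E'
def plan(near,off=53,tag=None,z=33):
    d=cam("wrist",tag)
    best=None
    for p in plates(d,"wrist"):
        c=p[2][0]
        if np.hypot(*(c-near))<60:
            try: best=holes(d,p[3])
            except Exception as e: print("holes",e)
            print(p[:3])
    print(best); c,a=best[:2]; q=c+off*np.array([np.cos(a),np.sin(a)])
    go(q[0],q[1],z,a+np.pi/2)
E
python3 - <<'E'
from h import *
plan(np.array([448,-15]),tag="w15")
d=cam("scene")
cv2.imwrite("pics/s15.png",cv2.resize(d["frame"][160:320,240:440,::-1],None,fx=4,fy=3.6,interpolation=cv2.INTER_CUBIC))
E
```

```text
(0.83, [270.3, 50.9, 97.3, 140.0], (array([447.4949646 , -14.66953659]), [63.725650787353516, 100.08790588378906], np.float32(-0.12609613)))
(array([447.82140618, -15.00860743]), np.float64(-0.12676126732872045), np.float64(68.09230386524055), [(np.int32(214), (np.float64(318.5), np.float64(73.27102803738318))), (np.int32(155), (np.float64(318.8322580645161), np.float64(170.98709677419356)))])
t16.1 tcp [501.2 -22.  155.2] yang 1.444 tilt [0.0087 0.0016] F [-0.3  0.9  0.6] w 85.9 j7 1.56
  shift [ 1.900e+00 -1.000e-01  1.222e+02] turn -0.000
```

View pics/w15.png

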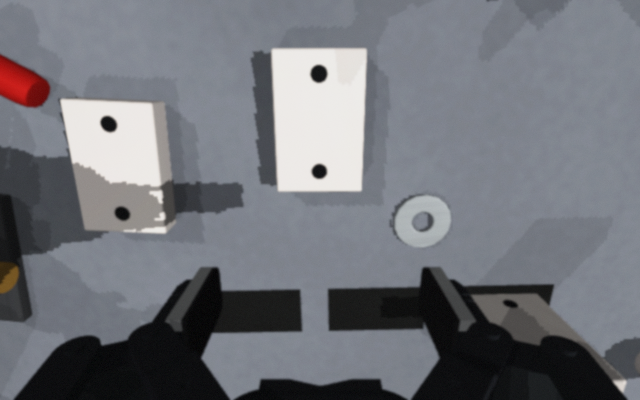

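View pics/s15.png

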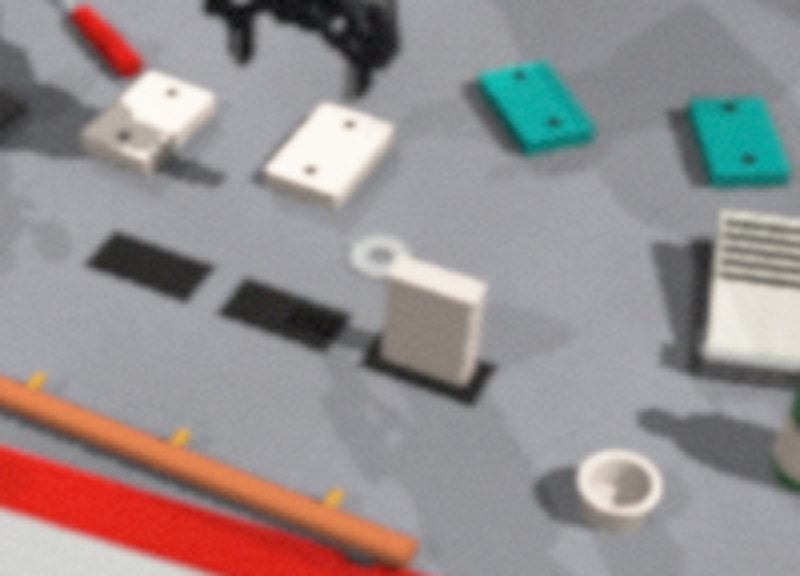

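>>> arm_command([
  [1,2,0,40,0],
  [1,2,0,80,0],
  [1,2,0,110,0],
  [1,2,0,122,0],
  [1,2,0,122,0],
  [1,2,0,122,0],
  [0.6,2,0,122,0],
  [0.5,2,0,122,0],
  [0.45,2,0,122,0],
  [0.45,2,0,122,0],
  [0.45,2,0,122,0],
  [0.45,2,0,110,0],
  [0.45,2,0,90,0],
  [0.45,2,0,70,0],
  [0.45,2,0,50,0],
  [0.45,2,0,30,0],
  [0.46,2,0,28,0],
  [0.47,2,0,28,0],
  [0.48,2,0,28,0],
  [0.48,2,0,28,0],
], newtons=20)

```text
time: 18.1
tcp_pos: [499.1, -21.8, 126.5]
tool_rot: [0.063, 0.998, 0.001, 0.004]
ft_force: [0.0, 0.5, -0.8]
grip_width: 63.1
```

```bash
python3 - <<'E'
from h import *
d=cam("wrist","w16")
st()
E
```

```text
t18.1 tcp [499.1 -21.7 126.5] yang 1.444 tilt [0.0077 0.0014] F [-0.4  0.1 -1.6] w 63.1
```

View pics/w16.png

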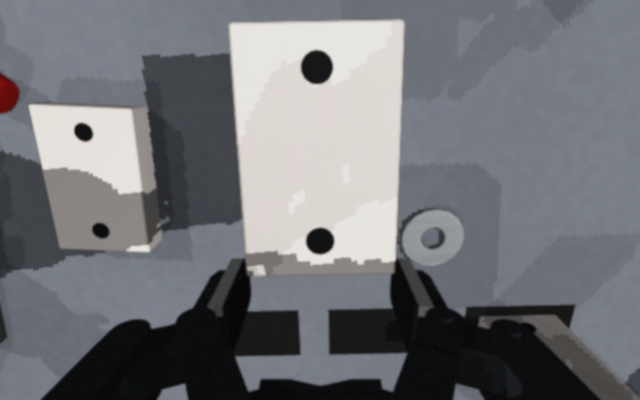

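>>> arm_command([
  [0.485,0,0,0,0],
  [0.485,0,0,0,0],
  [0.49,0,0,0,0],
  [0.49,0,0,0,0],
  [0.49,0,0,0,0],
  [0.492,0,0,0,0],
  [0.492,0,0,0,0],
  [0.494,0,0,0,0],
  [0.494,0,0,0,0],
  [0.494,0,0,0,0],
  [0.494,0,0,0,0],
  [0.47,0,0,0,0],
], newtons=20)

```text
time: 19.35
tcp_pos: [499.1, -21.7, 126.5]
tool_rot: [0.063, 0.998, 0.001, 0.004]
ft_force: [-0.5, -0.4, -1.1]
grip_width: 63.2
```

```bash
python3 - <<'E'
from h import *
d=cam("wrist","w17")
st()
E
```

```text
t19.4 tcp [499.1 -21.8 126.5] yang 1.444 tilt [0.0077 0.0014] F [-0.3 -0.7 -1.3] w 63.0
```

View pics/w17.png

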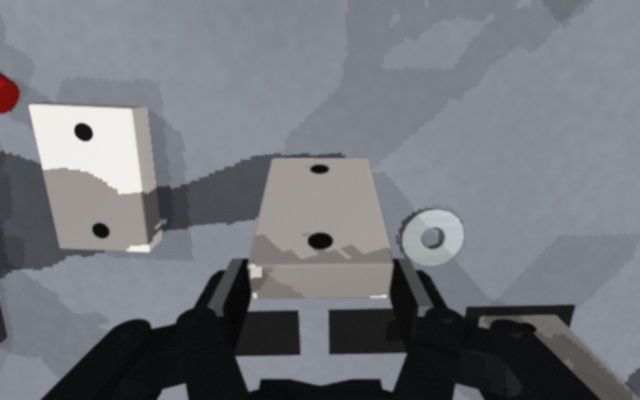

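```bash
python3 - <<'E'
from h import *
chk([((100,-32,11),(271,159)),((100,32,11),(368,159)),((84,0,11),(319.5,169)),((16,0,11),(320,241)),((0,32,-11),(391,295)),((0,-32,-11),(251,297)),((0,0,11),(320,264))],[624,15])
go(624,15,135,1.465)
E
```

```text
[-1.68  0.96 17.37  1.31] theta 75.3 res 2.7
-11 z 9.5 station x -132.4 y -48.3
11 z 14.9 station x -153.8 y -47.9
t19.4 tcp [499.1 -21.8 126.5] yang 1.444 tilt [0.0077 0.0014] F [ 0.4  0.  -1.9] w 62.8
t19.4 tcp [499.1 -21.8 126.5] yang 1.444 tilt [0.0077 0.0014] F [ 0.4  0.  -1.9] w 62.8 j7 1.59
  shift [-119.3   52.3   -7.5] turn -0.021
```

>>> arm_command([
  [0.44,0,4,-10,0],
  [0.44,-12,9,-10,-0.01],
  [0.44,-30,14,-10,-0.021],
  [0.44,-50,20,-10,-0.021],
  [0.44,-72,27,-10,-0.021],
  [0.44,-94,34,-10,-0.021],
  [0.44,-114,41,-10,-0.021],
  [0.44,-132,47,-10,-0.021],
  [0.44,-143,51,-10,-0.021],
  [0.44,-148,52,-10,-0.021],
  [0.44,-148,52,-10,-0.021],
  [0.44,-148,52,-10,-0.021],
  [0.44,-148,52,0,-0.021],
  [0.44,-148,52,5,-0.021],
  [0.46,-148,52,7,-0.021],
  [0.47,-148,52,8,-0.021],
  [0.47,-148,52,9,-0.021],
  [0.47,-148,52,9,-0.021],
], newtons=20)

```text
time: 21.25
tcp_pos: [652.6, 11.1, 118.8]
tool_rot: [0.053, 0.999, 0.001, 0.004]
ft_force: [0.3, -0.4, -0.3]
grip_width: 62.7
```

```bash
python3 - <<'E'
from h import *
d=cam("wrist","w18")
go(652.7,11,116,1.465)
E
```

```text
t21.3 tcp [652.6  11.1 118.8] yang 1.465 tilt [0.0079 0.0014] F [-0.8  0.2 -0.8] w 62.4 j7 1.57
  shift [-0.1 -0.1  2.8] turn -0.000
```

View pics/w18.png

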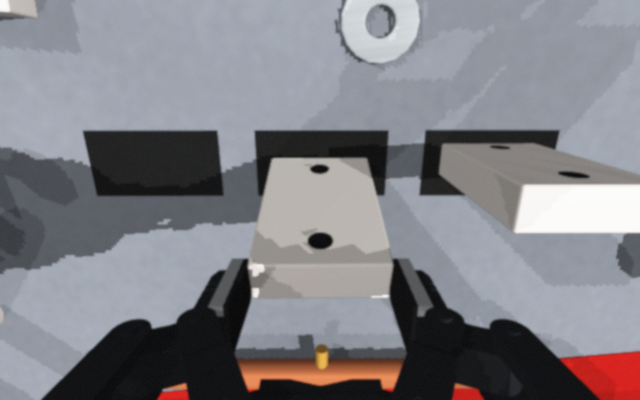

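>>> arm_command([
  [0.46,0,0,2,0],
  [0.47,0,0,3.5,0],
  [0.485,0,0,4.5,0],
  [0.487,3,0,4.5,0],
  [0.487,7,0,4.5,0],
  [0.487,11,0,4.5,0],
  [0.487,15,0,4.5,0],
  [0.487,19,0,4.5,0],
  [0.487,21,0,4.5,0],
  [0.487,21,0,4.5,0],
], newtons=20)

```text
time: 22.3
tcp_pos: [632.1, 13.1, 114.8]
tool_rot: [0.053, 0.999, 0.001, 0.005]
ft_force: [0.1, -1.2, 5.5]
grip_width: 63.9
```

```bash
python3 - <<'E'
from h import *
d=cam("wrist","w19")
st()
E
```

```text
t22.4 tcp [632.3  13.1 114.8] yang 1.465 tilt [0.0094 0.0013] F [ 0.3 -1.   6.6] w 63.8
```

View pics/w19.png

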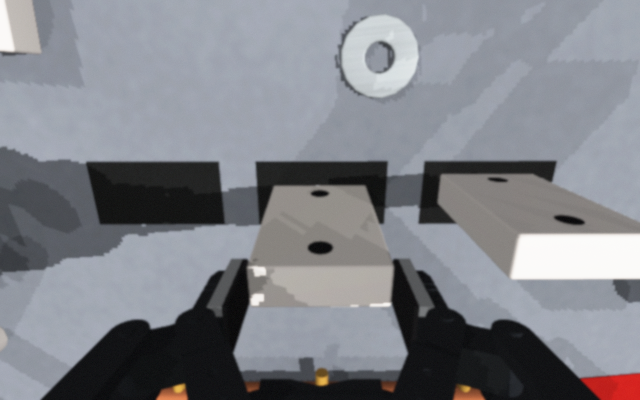

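```bash
python3 - <<'E'
from h import *
chk([((100,-32,11),(274,186)),((100,32,11),(366,186)),((84,0,11),(319.5,193.5)),((16,0,11),(320,247.5)),((0,32,-11),(391,304)),((0,-32,-11),(250,306)),((0,0,11),(320,266))],[624,15])
E
```

```text
[-3.64  0.92 16.29  1.5 ] theta 86.1 res 1.9
-11 z -1.9 station x 17.4 y 0.2
11 z -0.6 station x -4.5 y 0.2
t22.4 tcp [632.3  13.1 114.8] yang 1.465 tilt [0.0094 0.0013] F [ 0.2 -0.5  6.7] w 63.0
```

>>> arm_command([
  [0.487,3,0,0,0],
  [0.487,6,0,-0.3,0],
  [0.488,7,0,-0.6,0],
  [0.49,7,0,-1,0],
  [0.5,7,0,-1,0],
  [0.52,7,0,-1,0],
  [0.6,7,0,-1,0],
  [0.8,7,0,-1,0],
  [1,7,0,-1,0],
  [1,7,0,-1,0],
], newtons=20)

```text
time: 23.4
tcp_pos: [625.4, 13.9, 115.8]
tool_rot: [0.053, 0.999, 0.001, 0.005]
ft_force: [-0.8, -0.2, -0.4]
grip_width: 85.7
```

```bash
python3 - <<'E'
from h import *
d=cam("wrist","w20")
go(515,-180,215,1.39)
E
```

```text
t23.4 tcp [625.4  13.9 115.8] yang 1.465 tilt [0.0094 0.0014] F [ 0.3 -0.6  0.1] w 85.7 j7 1.56
  shift [  88.3 -204.3 -100.5] turn 0.075
```

View pics/w20.png

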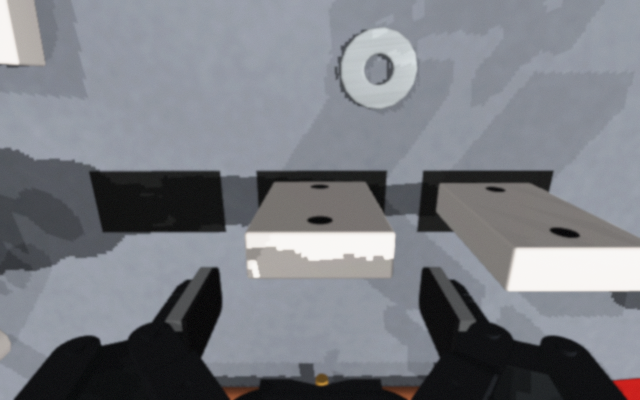

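>>> arm_command([
  [1,0,0,-10,0],
  [1,0,0,-30,0],
  [1,0,0,-60,0],
  [1,0,0,-100,0],
  [1,0,0,-100,0],
  [1,88,-202,-101,0.075],
  [1,88,-202,-101,0.075],
  [1,88,-202,-101,0.075],
  [1,88,-202,-101,0.075],
  [1,88,-202,-101,0.075],
  [1,88,-202,-101,0.075],
  [1,88,-202,-80,0.075],
  [1,88,-202,-60,0.075],
  [1,88,-202,-40,0.075],
  [1,88,-202,-40,0.075],
  [1,88,-202,-40,0.075],
  [1,88,-202,-40,0.075],
])

```text
time: 25.15
tcp_pos: [516.7, -177.7, 155.6]
tool_rot: [0.09, 0.996, 0.001, 0.005]
ft_force: [-0.2, -0.1, 0.7]
grip_width: 85.4
```

```bash
python3 - <<'E'
from h import *
plan(np.array([463,-168]),tag="w21")
d=cam("scene")
cv2.imwrite("pics/s21.png",cv2.resize(d["frame"][160:320,200:400,::-1],None,fx=4,fy=3.6,interpolation=cv2.INTER_CUBIC))
E
```

```text
(0.59, [265.9, 39.4, 99.2, 149.6], (array([ 461.49871826, -168.07180786]), [64.99736785888672, 100.68594360351562], np.float32(-0.17439151)))
(array([ 461.8447907 , -168.46289518]), np.float64(-0.1749025098359598), np.float64(68.0688494809484), [(np.int32(209), (np.float64(316.42583732057415), np.float64(69.27272727272727))), (np.int32(154), (np.float64(317.45454545454544), np.float64(167.2922077922078)))])
t25.2 tcp [ 516.6 -177.7  155.5] yang 1.390 tilt [0.0109 0.0012] F [ 0.3 -0.4  0. ] w 85.5 j7 1.85
  shift [  3.8  -0.8 122.5] turn -0.006
```

View pics/w21.png

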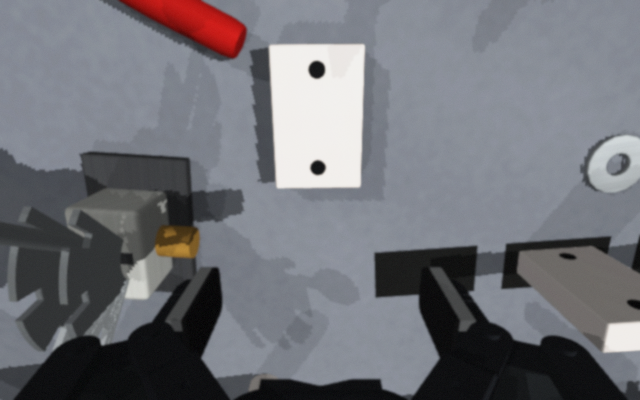

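View pics/s21.png

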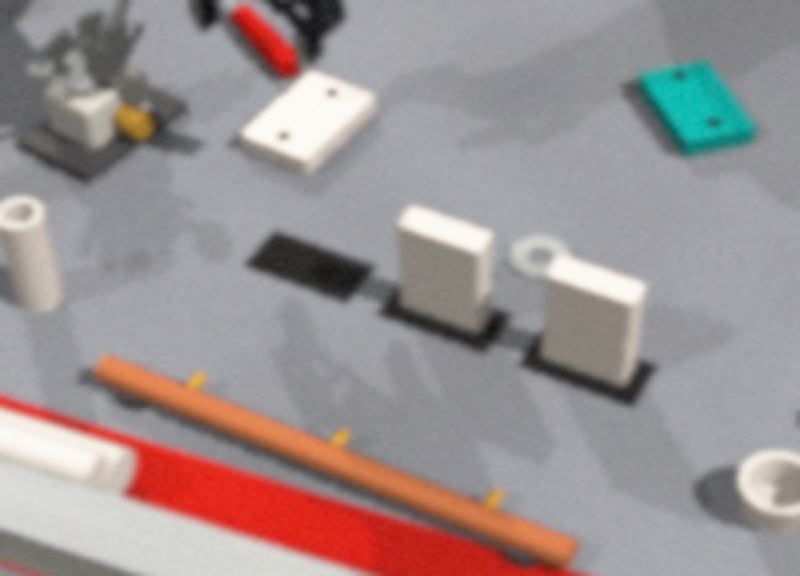

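>>> arm_command([
  [1,4,-1,40,-0.006],
  [1,4,-1,80,-0.006],
  [1,4,-1,110,-0.006],
  [1,4,-1,122,-0.006],
  [1,4,-1,122,-0.006],
  [1,4,-1,122,-0.006],
  [0.6,4,-1,122,-0.006],
  [0.5,4,-1,122,-0.006],
  [0.45,4,-1,122,-0.006],
  [0.45,4,-1,122,-0.006],
  [0.45,4,-1,122,-0.006],
  [0.45,4,-1,110,-0.006],
  [0.45,4,-1,90,-0.006],
  [0.45,4,-1,70,-0.006],
  [0.45,4,-1,50,-0.006],
  [0.45,4,-1,30,-0.006],
  [0.46,4,-1,28,-0.006],
  [0.47,4,-1,28,-0.006],
  [0.48,4,-1,28,-0.006],
  [0.48,4,-1,28,-0.006],
], newtons=20)

```text
time: 27.3
tcp_pos: [512.3, -177.9, 126.5]
tool_rot: [0.087, 0.996, 0.001, 0.005]
ft_force: [-0.0, 1.5, -2.1]
grip_width: 63.1
```

>>> arm_command([
  [0.485,0,0,0,0],
  [0.485,0,0,0,0],
  [0.49,0,0,0,0],
  [0.49,0,0,0,0],
  [0.49,0,0,0,0],
  [0.492,0,0,0,0],
  [0.492,0,0,0,0],
  [0.494,0,0,0,0],
  [0.494,0,0,0,0],
  [0.494,0,0,0,0],
  [0.494,0,0,0,0],
  [0.47,0,0,0,0],
], newtons=20)

```text
time: 28.5
tcp_pos: [512.3, -177.8, 126.5]
tool_rot: [0.087, 0.996, 0.001, 0.005]
ft_force: [0.3, -0.2, -1.3]
grip_width: 63.1
```

```bash
python3 - <<'E'
from h import *
d=cam("wrist","w22")
st()
E
```

```text
t28.6 tcp [ 512.3 -177.8  126.5] yang 1.396 tilt [0.0094 0.0014] F [ 0.3  0.4 -1.7] w 63.1
```

View pics/w22.png

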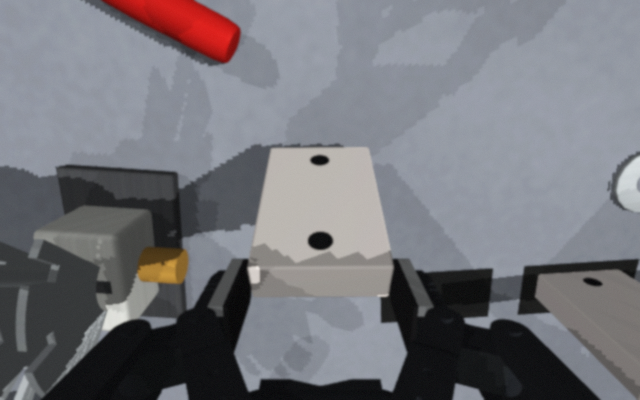

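```bash
python3 - <<'E'
from h import *
go(648.2,-104.2,138,1.465)
E
```

```text
t28.6 tcp [ 512.3 -177.8  126.5] yang 1.396 tilt [0.0094 0.0014] F [ 0.3  0.4 -1.7] w 63.1 j7 1.88
  shift [-121.1   96.2  -10.1] turn -0.069
```

>>> arm_command([
  [0.44,0,4,-10,0],
  [0.44,-12,12,-10,-0.02],
  [0.44,-28,24,-10,-0.04],
  [0.44,-44,36,-10,-0.069],
  [0.44,-60,48,-10,-0.069],
  [0.44,-76,60,-10,-0.069],
  [0.44,-92,73,-10,-0.069],
  [0.44,-107,85,-10,-0.069],
  [0.44,-117,93,-10,-0.069],
  [0.44,-121,96,-10,-0.069],
  [0.44,-121,96,-10,-0.069],
  [0.44,-121,96,-10,-0.069],
  [0.44,-121,96,0,-0.069],
  [0.44,-121,96,5,-0.069],
  [0.46,-121,96,8,-0.069],
  [0.47,-121,96,10,-0.069],
  [0.47,-121,96,11,-0.069],
  [0.47,-121,96,11,-0.069],
], newtons=20)

```text
time: 30.35
tcp_pos: [648.2, -104.4, 116.9]
tool_rot: [0.053, 0.999, 0.001, 0.005]
ft_force: [0.0, 0.3, -1.3]
grip_width: 63.0
```

```bash
python3 - <<'E'
from h import *
d=cam("wrist","w23")
go(648.2,-104.2,114,1.465)
E
```

```text
t30.4 tcp [ 648.3 -104.4  117. ] yang 1.465 tilt [0.0095 0.0014] F [-0.2 -0.5 -2.2] w 62.7 j7 1.77
  shift [0.1 0.2 3. ] turn -0.000
```

View pics/w23.png

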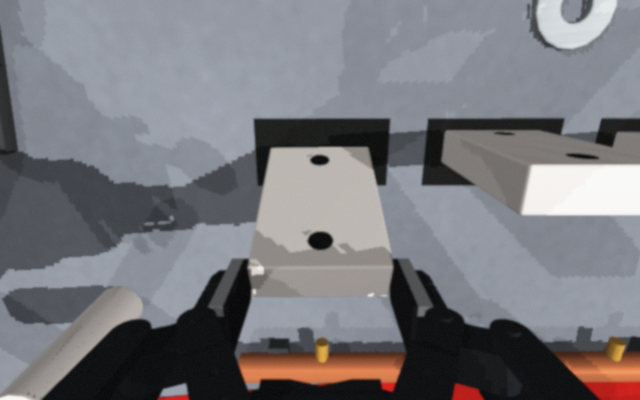

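>>> arm_command([
  [0.46,0,0,2,0],
  [0.47,0,0,3,0],
  [0.485,0,0,4,0],
  [0.487,3,0,4,0],
  [0.487,7,0,4,0],
  [0.487,11,0,4,0],
  [0.487,15,0,4,0],
  [0.487,19,0,4,0],
  [0.487,23,0,4,0],
  [0.487,27,0,4,0],
  [0.487,27,0,4,0],
], newtons=20)

```text
time: 31.5
tcp_pos: [622.1, -101.7, 113.9]
tool_rot: [0.053, 0.999, 0.001, 0.006]
ft_force: [0.8, -0.2, 7.5]
grip_width: 63.5
```

```bash
python3 - <<'E'
from h import *
d=cam("wrist","w24")
st()
E
```

```text
t31.6 tcp [ 622.2 -101.7  113.9] yang 1.465 tilt [0.0119 0.0012] F [ 0.8 -0.9  8. ] w 63.7
```

View pics/w24.png

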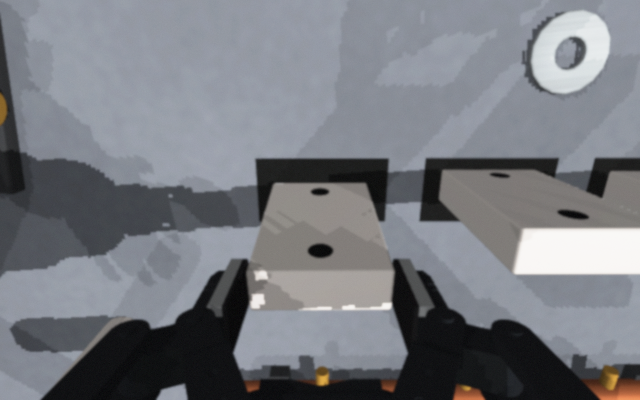

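```bash
python3 - <<'E'
from h import *
chk([((100,-32,11),(274,183)),((100,32,11),(366,183)),((84,0,11),(319.5,192)),((16,0,11),(320,250.5)),((0,32,-11),(391,306)),((0,-32,-11),(250,308)),((0,0,11),(320,270))],[611.6,-99.3])
E
```

```text
[-5.29  0.92 16.32  1.46] theta 83.9 res 2.3
-11 z -3.0 station x 17.9 y -0.1
11 z -0.9 station x -4.0 y -0.1
t31.6 tcp [ 622.3 -101.8  113.8] yang 1.465 tilt [0.0119 0.0011] F [-0.3 -1.   8.9] w 63.8
```

>>> arm_command([
  [0.487,3,0,0,0],
  [0.487,6,0,0,0],
  [0.487,9,0,-0.3,0],
  [0.488,9,0,-0.6,0],
  [0.49,9,0,-1,0],
  [0.5,9,0,-1,0],
  [0.52,9,0,-1,0],
  [0.6,9,0,-1,0],
  [0.8,9,0,-1,0],
  [1,9,0,-1,0],
  [1,9,0,-1,0],
], newtons=20)

```text
time: 32.7
tcp_pos: [613.3, -100.8, 114.7]
tool_rot: [0.053, 0.999, 0.001, 0.006]
ft_force: [0.4, 0.1, 0.6]
grip_width: 85.2
```

```bash
python3 - <<'E'
from h import *
d=cam("wrist","w25")
st()
E
```

```text
t32.8 tcp [ 613.3 -100.8  114.7] yang 1.465 tilt [0.0119 0.0011] F [-0.3  0.1 -0.2] w 85.4
```

View pics/w25.png

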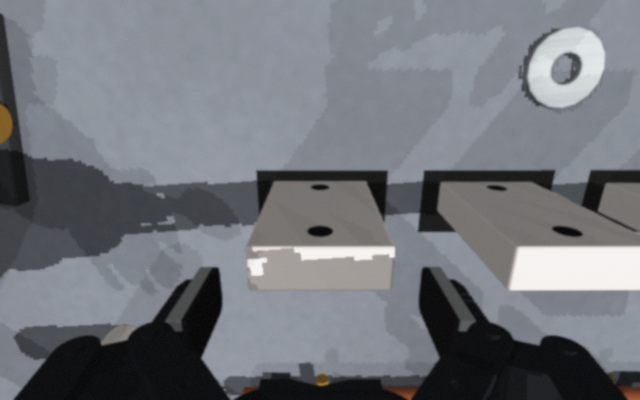

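>>> arm_command([
  [1,0,0,-10,0],
  [1,0,0,-30,0],
  [1,0,0,-60,0],
  [1,0,0,-100,0],
  [1,0,0,-140,0],
  [1,30,0,-170,0],
  [1,60,-20,-170,0],
  [1,60,-30,-170,0],
  [1,60,-30,-170,0],
  [1,60,-30,-170,0],
])

```text
time: 33.75
tcp_pos: [549.0, -124.1, 284.1]
tool_rot: [0.053, 0.999, 0.001, 0.006]
ft_force: [0.7, -0.0, -0.4]
grip_width: 85.5
```

```bash
python3 - <<'E'
from h import *
s=st()
d=cam("wrist","w26")
dt=cam("top"); ds=cam("scene")
kt=None
def dark(d,roi,thr=45):
    x,y,w,h=roi; g=d["frame"].max(2); m=np.zeros_like(g); m[y:y+h,x:x+w]=g[y:y+h,x:x+w]<thr
    n,l,s_,c=cv2.connectedComponentsWithStats(m); return [(s_[i,4],c[i],s_[i,:4]) for i in range(1,n) if s_[i,4]>5]
print(dark(dt,(418,205,25,25))); print(dark(ds,(224,140,22,18)))
cv2.imwrite("pics/t26.png",cv2.resize(dt["frame"][170:250,390:480,::-1],None,fx=7,fy=7,interpolation=cv2.INTER_CUBIC))
cv2.imwrite("pics/s26.png",cv2.resize(ds["frame"][130:310,190:390,::-1],None,fx=4,fy=3.3,interpolation=cv2.INTER_CUBIC))
E
```

```text
t33.8 tcp [ 549.  -124.1  284.1] yang 1.465 tilt [0.0122 0.0012] F [ 0.7 -0.  -0.4] w 85.5
[(np.int32(19), array([428.10526316, 219.10526316]), array([426, 217,   5,   5], dtype=int32))]
[(np.int32(28), array([233.32142857, 149.53571429]), array([231, 147,   6,   6], dtype=int32))]
```

View pics/w26.png

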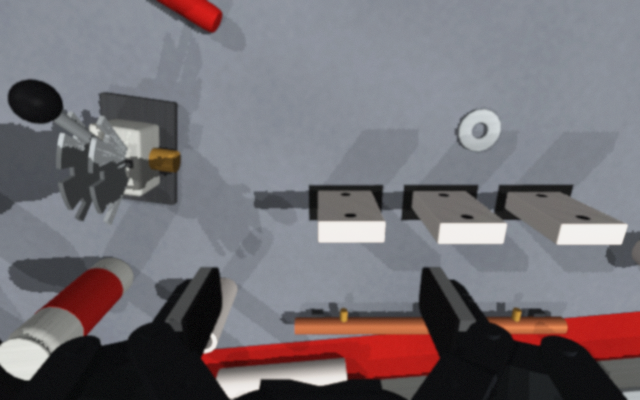

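View pics/t26.png

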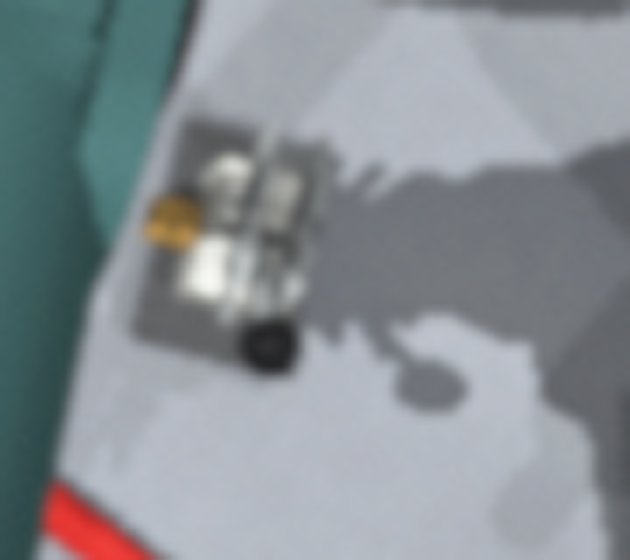

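View pics/s26.png

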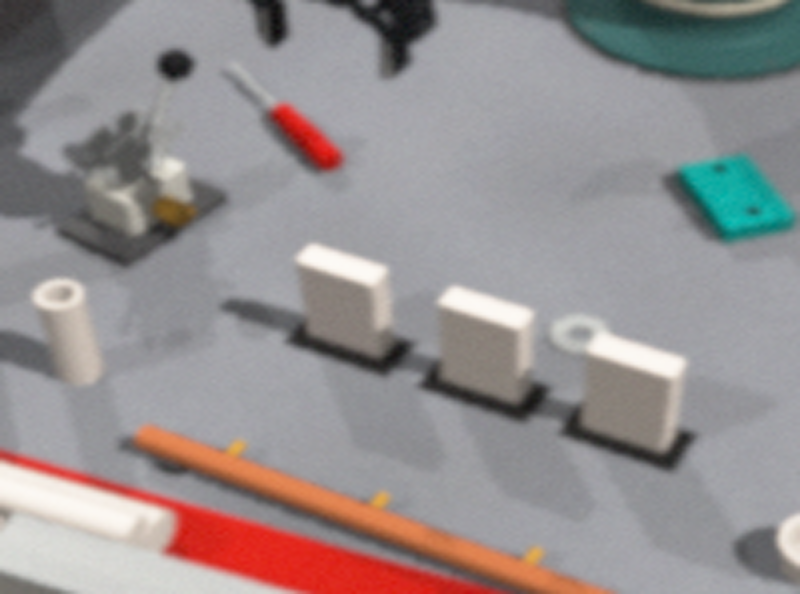

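```bash
python3 - <<'E'
from h import *
s=st(); d=cam("wrist"); dt=cam("top"); ds=cam("scene")
g=d["frame"].max(2); m=np.zeros_like(g); m[70:130,0:70]=(g[70:130,0:70]<40)
n,l,s_,c=cv2.connectedComponentsWithStats(m); i=1+np.argmax(s_[1:,4]); print(s_[i],c[i]); kw=c[i]
for ob in ([(d,kw),(ds,(233.3,149.5))],[(d,kw),(dt,(428.1,219.1))],[(ds,(233.3,149.5)),(dt,(428.1,219.1))],[(d,kw),(ds,(233.3,149.5)),(dt,(428.1,219.1))]):
    k=tri(ob); print("knob",np.round(k,1),"lean",np.arccos(min(1,(k[2]-50)/120)))
for z in (0,8):
    P=plane(d,[(100,93),(177,103),(177,203)],z)[:,:2]; print(np.round(P,1).tolist(), [np.round(np.hypot(*v),1) for v in (P[1]-P[0],P[2]-P[1])], [np.round(np.arctan2(v[1],v[0]),3) for v in (P[0]-P[1],P[2]-P[1])])
cv2.imwrite("pics/w26z.png",cv2.resize(d["frame"][60:240,0:220,::-1],None,fx=3.3,fy=3.3,interpolation=cv2.INTER_CUBIC))
E
```

```text
t33.9 tcp [ 549.  -123.8  283.6] yang 1.466 tilt [0.0113 0.001 ] F [-0.5  0.6  0.1] w 85.6
[   8   80   54   43 1736] [ 34.21428571 101.23617512]
knob [ 459.5 -311.7  149.5] lean 0.5935490557674753
knob [ 459.7 -312.3  151.3] lean 0.5664212778059647
knob [ 459.7 -311.9  148.6] lean 0.606865737833796
knob [ 459.7 -312.2  149.4] lean 0.5944155452216939
[[454.9, -356.8], [474.5, -274.7], [590.6, -303.4]] [np.float64(84.3), np.float64(119.5)] [np.float64(-1.805), np.float64(-0.242)]
[[455.1, -351.9], [474.3, -271.5], [588.1, -299.6]] [np.float64(82.7), np.float64(117.2)] [np.float64(-1.805), np.float64(-0.242)]
```

View pics/w26z.png

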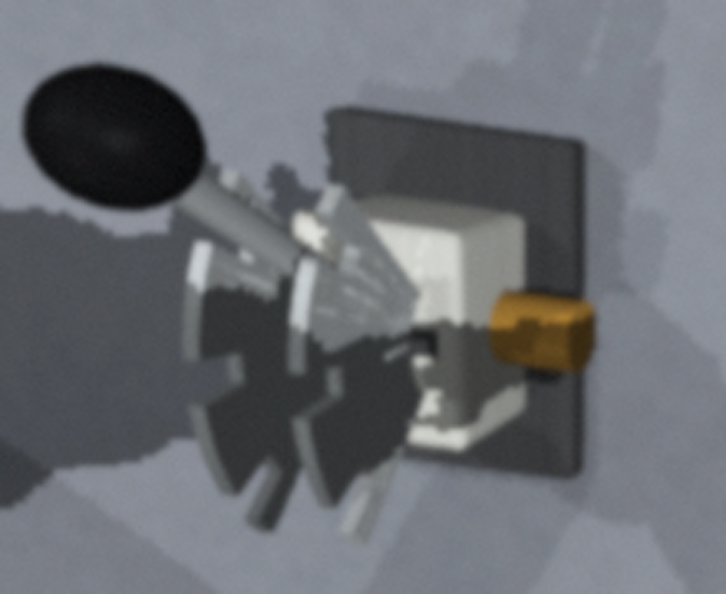

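```bash
python3 - <<'E'
from h import *
go(459.6,-312,230,1.329)
E
```

```text
t34.0 tcp [ 548.7 -124.1  283.6] yang 1.465 tilt [0.0113 0.001 ] F [ 0.5 -0.6 -0.2] w 85.4 j7 1.75
  shift [  69.4 -196.3   52.4] turn 0.136
```

>>> arm_command([
  [1,69,-196,0,0.136],
  [1,69,-196,0,0.136],
  [1,69,-196,0,0.136],
  [1,69,-196,0,0.136],
  [1,69,-196,0,0.136],
  [1,69,-196,20,0.136],
  [1,69,-196,52,0.136],
  [1,69,-196,52,0.136],
  [1,69,-196,52,0.136],
  [1,69,-196,52,0.136],
])

```text
time: 35.05
tcp_pos: [460.7, -312.0, 231.8]
tool_rot: [0.12, 0.993, 0.001, 0.006]
ft_force: [-0.2, 0.0, 0.2]
grip_width: 85.4
```

```bash
python3 - <<'E'
from h import *
d=cam("wrist","w27")
dt=cam("top"); ds=cam("scene")
go(459.6,-312,154,1.329)
g=d["frame"].max(2); m=(g<40).astype(np.uint8); m[260:]=0
n,l,s_,c=cv2.connectedComponentsWithStats(m)
for i in range(1,n):
    if s_[i,4]>300: print(s_[i],c[i],plane(d,[c[i]],149.4))
E
```

```text
t35.2 tcp [ 460.5 -311.8  231.5] yang 1.329 tilt [0.0128 0.0005] F [-0.5 -1.2 -0.1] w 85.5 j7 2.06
  shift [ 1.8 -0.7 77.5] turn 0.000
[ 296  198   46   52 1789] [318.64449413 222.75461151] [[ 461.98371841 -312.01206162  149.4       ]]
[599 219  41  38 515] [611.15145631 237.29514563] [[ 516.80746084 -133.82570175  149.4       ]]
[496 227  82  33 521] [528.21113244 238.87523992] [[ 505.06914821 -185.32408076  149.4       ]]
```

View pics/w27.png

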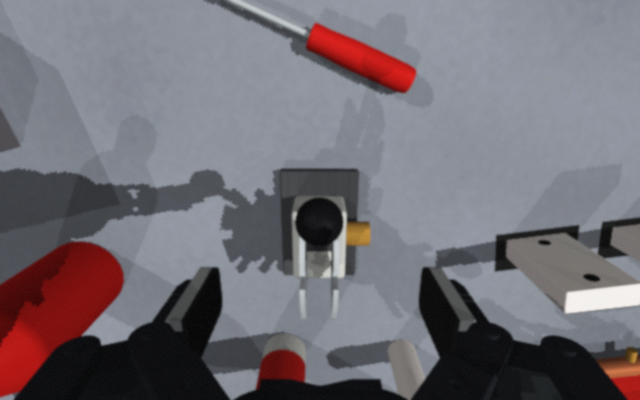

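>>> arm_command([
  [1,1,-0.5,30,0],
  [1,1,-0.5,60,0],
  [1,1,-0.5,77,0],
  [1,1,-0.5,77,0],
  [1,1,-0.5,77,0],
  [0.3,1,-0.5,77,0],
  [0,1,-0.5,77,0],
  [-0.3,1,-0.5,77,0],
  [-0.4,1,-0.5,77,0],
  [-0.4,1,-0.5,77,0],
  [-0.4,1,-0.5,77,0],
  [-0.4,1,-0.5,77,0],
], newtons=25)

```text
time: 36.4
tcp_pos: [460.4, -312.4, 155.0]
tool_rot: [0.121, 0.993, 0.001, 0.007]
ft_force: [-2.7, -1.0, 7.2]
grip_width: 28.1
```

```bash
python3 - <<'E'
from h import *
d=cam("wrist","w28"); st()
ds=cam("scene")
cv2.imwrite("pics/s28.png",cv2.resize(ds["frame"][110:310,150:390,::-1],None,fx=3.3,fy=3,interpolation=cv2.INTER_CUBIC))
E
```

```text
t36.5 tcp [ 460.4 -312.4  155. ] yang 1.329 tilt [0.0133 0.    ] F [-2.4 -0.6  6.6] w 28.4
```

View pics/w28.png

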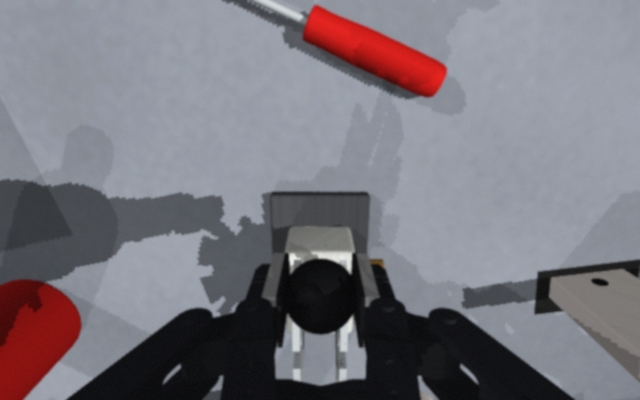

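View pics/s28.png

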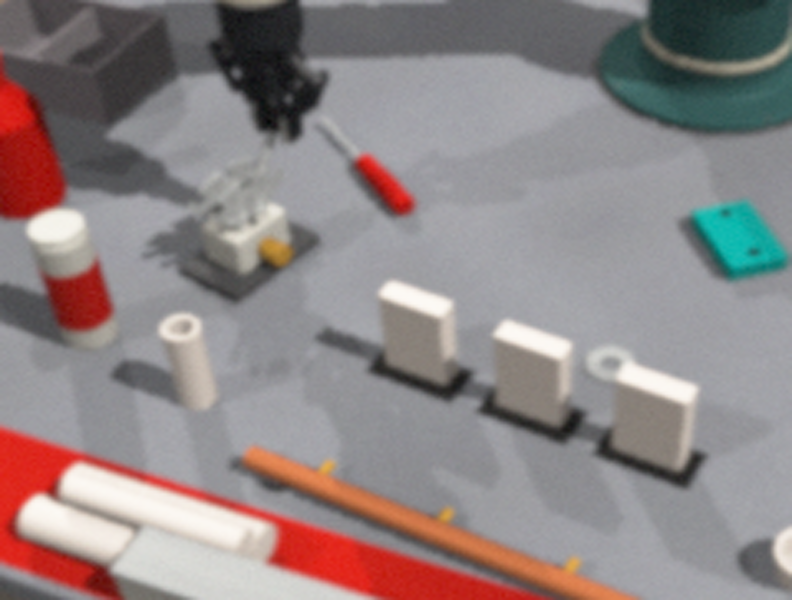

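>>> arm_command([
  [-0.4,-5,0,-3.3,0],
  [-0.4,-10,0,-6.2,0],
  [-0.4,-16,0,-9,0],
  [-0.4,-21,0,-11.4,0],
  [-0.4,-27,0,-13.6,0],
  [-0.4,-32,0,-15.6,0],
  [-0.4,-38,0,-17.2,0],
  [-0.4,-44,0,-18.6,0],
  [-0.4,-50,0,-19.6,0],
  [-0.4,-56,0,-20.4,0],
  [-0.4,-61,0,-20.8,0],
  [-0.4,-65,0,-21,0],
  [-0.4,-65,0,-21,0],
  [-0.4,-65,0,-21,0],
])

```text
time: 37.9
tcp_pos: [523.6, -328.1, 176.9]
tool_rot: [0.121, 0.993, 0.001, 0.007]
ft_force: [0.5, -4.3, -4.8]
grip_width: 28.5
```

```bash
python3 - <<'E'
from h import *
d=cam("wrist","w29"); s=st()
g=s["tcp_pos"]; print((g[:2]-[525.4,-328.2])@[.971,-.2396],(g[:2]-[525.4,-328.2])@[.2396,.971])
E
```

```text
t38.0 tcp [ 523.4 -328.1  176.9] yang 1.329 tilt [ 0.0139 -0.0004] F [ 0.9 -4.5 -5.8] w 28.3
-1.9533423667576018 -0.3829644375388838
```

View pics/w29.png

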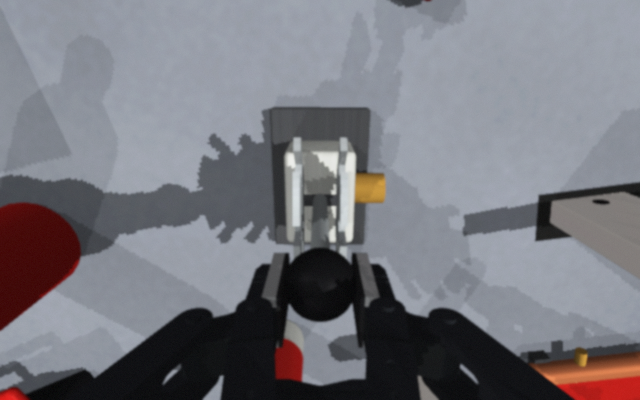

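>>> arm_command([
  [-0.3,0,0,0,0],
  [0,0,0,0,0],
  [0.5,0,0,0,0],
  [1,0,0,0,0],
  [1,0,0,0,0],
  [1,0,0,-20,0],
  [1,0,0,-50,0],
  [1,0,0,-90,0],
  [1,0,0,-90,0],
  [1,0,0,-90,0],
])

```text
time: 38.95
tcp_pos: [522.4, -328.1, 267.6]
tool_rot: [0.12, 0.993, 0.001, 0.008]
ft_force: [0.0, 0.6, 0.4]
grip_width: 85.5
```

```bash
cat >> h.py <<'E'
def knob(tag=None,wroi=(100,260,200,440)):
    d=cam("wrist",tag); dt=cam("top"); ds=cam("scene")
    obs={}
    g=d["frame"].max(2); r=wroi; m=np.zeros_like(g); m[r[0]:r[1],r[2]:r[3]]=(g[r[0]:r[1],r[2]:r[3]]<40)
    n,l,s_,c=cv2.connectedComponentsWithStats(m)
    for i in range(1,n):
        if s_[i,4]>600 and abs(s_[i,2]-s_[i,3])<14: obs["w"]=(d,c[i]); print("w",c[i],s_[i])
    for nm,dd,roi in (("t",dt,(410,185,35,40)),("s",ds,(205,135,45,35))):
        x,y,w,h=roi; g=dd["frame"].max(2); m=np.zeros_like(g); m[y:y+h,x:x+w]=g[y:y+h,x:x+w]<50
        n,l,s_,c=cv2.connectedComponentsWithStats(m)
        L=[(c[i],s_[i]) for i in range(1,n) if 12<=s_[i,4]<60]; print(nm,[(np.round(a,1).tolist(),b[4]) for a,b in L])
        if len(L)==1: obs[nm]=(dd,L[0][0])
    pv=np.array([525.4,-328.2,50]);
    import itertools
    for k in list(itertools.combinations(obs,2))+[tuple(obs)]:
        if len(k)<2: continue
        p=tri([obs[j] for j in k]); e=(p-pv); ex=e[:2]@[.971,-.2396]
        print(k,np.round(p,1),"x_v %.1f"%ex,"q %.3f"%(0.6+np.arctan2(ex,e[2])),"r %.1f"%np.hypot(ex,e[2]))
    st()
E
python3 - <<'E'
from h import *
knob("w30")
ds=cam("scene")
cv2.imwrite("pics/s30.png",cv2.resize(ds["frame"][110:310,150:390,::-1],None,fx=3.3,fy=3,interpolation=cv2.INTER_CUBIC))
E
```

```text
w [319.85408022 207.25656985] [ 298  186   45   43 1446]
t [([426.5, 191.5], np.int32(14))]
s [([218.8, 154.5], np.int32(36))]
('w', 't') [ 567.1 -336.3   37.3] x_v 42.5 q 2.461 r 44.3
('w', 's') [ 520.  -325.6  167.7] x_v -5.9 q 0.550 r 117.8
('t', 's') [ 546.  -301.1  192.3] x_v 13.5 q 0.694 r 143.0
('w', 't', 's') [ 532.4 -315.5  172.3] x_v 3.7 q 0.630 r 122.4
t39.1 tcp [ 521.9 -327.7  265.9] yang 1.329 tilt [0.0125 0.0004] F [-0.5 -0.  -0.8] w 85.6
```

View pics/w30.png

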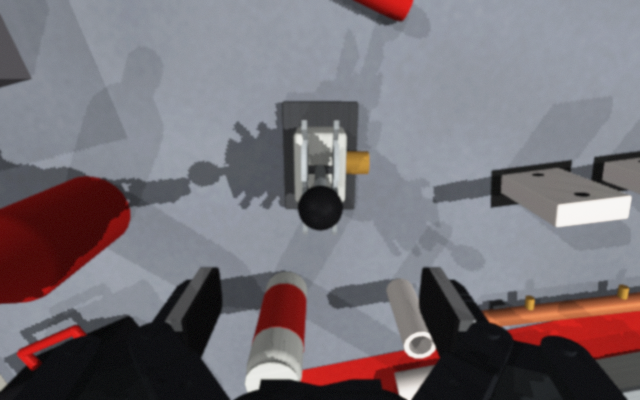

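View pics/s30.png

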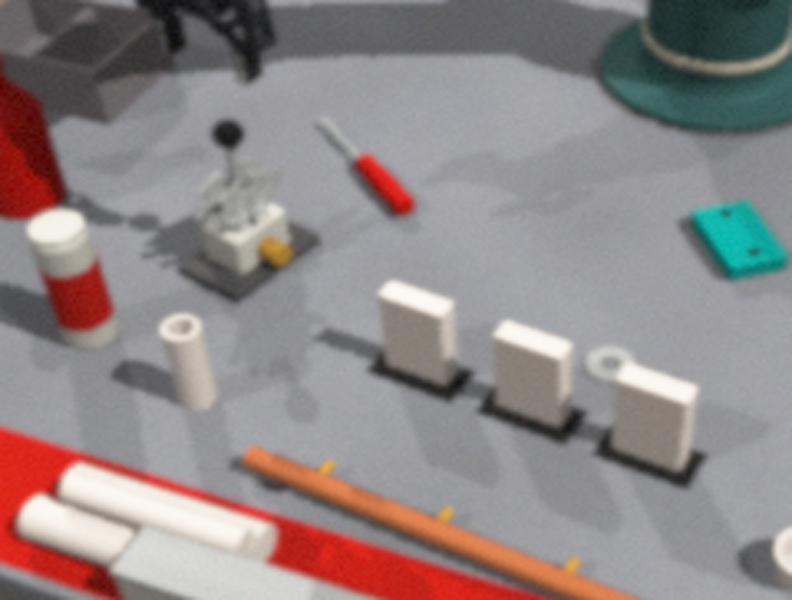

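```bash
python3 - <<'E'
from h import *
knob()
go(522.0,-328,176.5,1.329)
E
```

```text
w [319.50308008 209.55509925] [ 298  188   44   44 1461]
t [([426.4, 191.5], np.int32(16))]
s [([218.7, 154.6], np.int32(35))]
('w', 't') [ 567.3 -336.2   37.8] x_v 42.6 q 2.450 r 44.3
('w', 's') [ 520.1 -325.7  167.5] x_v -5.7 q 0.551 r 117.7
('t', 's') [ 546.1 -301.   192.2] x_v 13.6 q 0.695 r 142.8
('w', 't', 's') [ 532.5 -315.5  172.1] x_v 3.8 q 0.631 r 122.1
t39.3 tcp [ 522.  -328.   266.3] yang 1.329 tilt [ 0.013 -0.   ] F [0.8 0.8 0. ] w 85.3
t39.3 tcp [ 522.  -328.   266.3] yang 1.329 tilt [ 0.013 -0.   ] F [0.8 0.8 0. ] w 85.3 j7 2.03
  shift [ 1.1 -0.3 89.8] turn 0.000
```

```bash
python3 - <<'E'
from h import *
dt=cam("top"); ds=cam("scene")
print(plane(dt,[(237,221),(236.4,207)],50)); 
print(plane(ds,[(430,222),(430,238)],50))
go(440,330,266,1.65)
E
```

```text
[[447.65659292 331.8339339   50.        ]
 [496.94083022 336.01507063  50.        ]]
[[444.45472907 328.47766212  50.        ]
 [507.92494389 340.00489691  50.        ]]
t39.4 tcp [ 522.1 -328.   266.6] yang 1.329 tilt [ 0.0134 -0.0002] F [-0.6 -0.1 -0.4] w 85.6 j7 2.03
  shift [ 2.373e+02  6.192e+02 -6.000e-01] turn -0.321
```

>>> arm_command([
  [1,247,617,-5,-0.321],
  [0,247,617,-5,-0.321],
  [-1,247,617,-5,-0.321],
  [-1,247,617,-5,-0.321],
  [-1,247,617,-5,-0.321],
  [-1,247,617,-5,-0.321],
  [-1,247,617,-5,-0.321],
  [-1,247,617,-5,-0.321],
  [-1,247,617,-5,-0.321],
  [-1,247,617,-5,-0.321],
  [-1,247,617,-5,-0.321],
  [-1,247,617,-5,-0.321],
  [-1,247,617,-5,-0.321],
  [-1,247,617,-5,-0.321],
  [-1,247,617,-5,-0.321],
  [-1,247,617,-5,-0.321],
  [-1,247,617,-5,-0.321],
  [-1,247,617,-5,-0.321],
  [-1,247,617,-5,-0.321],
], newtons=40)

```text
time: 41.3
tcp_pos: [430.3, 329.4, 270.4]
tool_rot: [-0.039, 0.999, -0.0, 0.007]
ft_force: [0.5, -0.4, 0.8]
grip_width: -0.3
```

```bash
python3 - <<'E'
from h import *
st(); d=cam("wrist","w31"); print([(t["conf"],t["bbox"]) for t in eyes.trace("wrist","pedal")])
E
```

```text
t41.3 tcp [430.3 329.4 270.4] yang 1.649 tilt [ 0.0136 -0.0001] F [ 0.5 -0.4  0.8] w -0.3
[(0.97, [285.1, 176.6, 71.0, 86.0])]
```

View pics/w31.png

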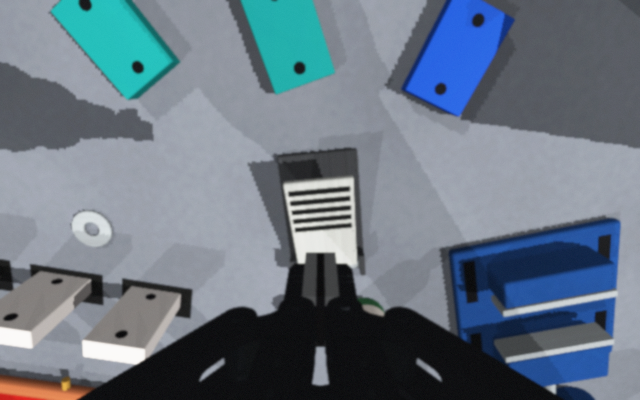

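```bash
python3 - <<'E'
from h import *
d=cam("wrist")
cv2.imwrite("pics/w31z.png",cv2.resize(d["frame"][140:280,250:390,::-1],None,fx=4,fy=4,interpolation=cv2.INTER_CUBIC))
P=plane(d,[(283.5,182),(353,177.5)],60.4)[:,:2]; v=P[1]-P[0]; print(P,np.hypot(*v),np.arctan2(v[1],v[0]))
a=np.arctan2(v[1],v[0])
x=np.array([np.sin(a),-np.cos(a)]); c=P.mean(0)+24*x; print("press",c,"xdir",x)
E
```

```text
[[445.69413755 295.56155924]
 [435.87847997 363.06008568]] 68.20849072115206 1.715204392608908
press [464.53649906 332.76458283] xdir [0.98959126 0.14390668]
```

View pics/w31z.png

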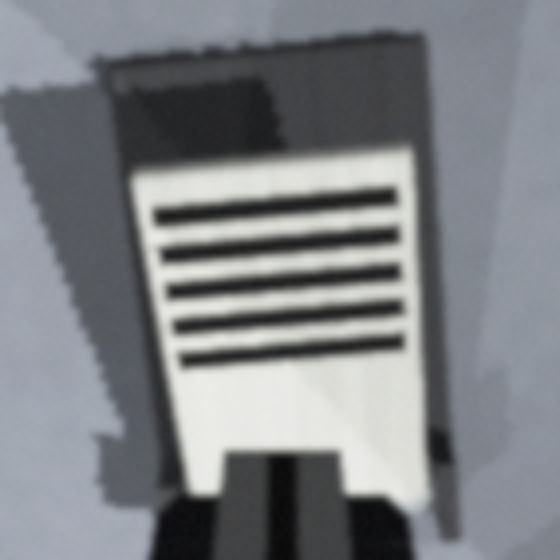

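```bash
python3 - <<'E'
from h import *
go(463,332.5,95,1.715)
E
```

```text
t41.5 tcp [430.  329.8 270.3] yang 1.650 tilt [ 0.0135 -0.0002] F [ 0.2  0.6 -0. ] w -0.1 j7 0.94
  shift [-30.7   0.3 175.7] turn -0.065
```

>>> arm_command([
  [-1,-31,0,0,-0.065],
  [-1,-31,0,50,-0.065],
  [-1,-31,0,100,-0.065],
  [-1,-31,0,150,-0.065],
  [-1,-31,0,176,-0.065],
  [-1,-31,0,176,-0.065],
  [-1,-31,0,176,-0.065],
  [-1,-31,0,176,-0.065],
])

```text
time: 42.25
tcp_pos: [464.2, 333.0, 96.7]
tool_rot: [-0.072, 0.997, 0.0, 0.008]
ft_force: [0.7, -0.6, 1.0]
grip_width: -0.1
```

```bash
python3 - <<'E'
from h import *
d=cam("wrist","w32"); go(463,332.5,53,1.715)
E
```

```text
t42.3 tcp [464.2 332.9  96.8] yang 1.715 tilt [0.0159 0.0018] F [-0.2  0.5 -0.2] w 0.1 j7 1.05
  shift [ 1.9 -0.3 43.7] turn -0.000
```

View pics/w32.png

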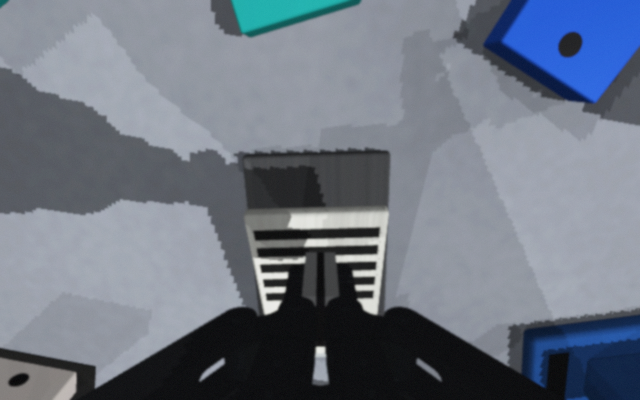

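>>> arm_command([
  [-1,1,0,12,0],
  [-1,1,0,20,0],
  [-1,1,0,28,0],
  [-1,1,0,35,0],
  [-1,1,0,41,0],
  [-1,1,0,44,0],
  [-1,1,0,46,0],
  [-1,1,0,46,0],
  [-1,1,0,46,0],
])

```text
time: 43.2
tcp_pos: [463.0, 333.0, 52.1]
tool_rot: [-0.072, 0.997, 0.0, 0.007]
ft_force: [-19.9, -10.5, 51.0]
grip_width: 0.2
```

```bash
python3 - <<'E'
from h import *
st(); d=cam("wrist","w33")
E
```

```text
t43.2 tcp [463.  333.   52.1] yang 1.715 tilt [0.0142 0.0014] F [-19.9 -10.5  51. ] w 0.2
```

View pics/w33.png

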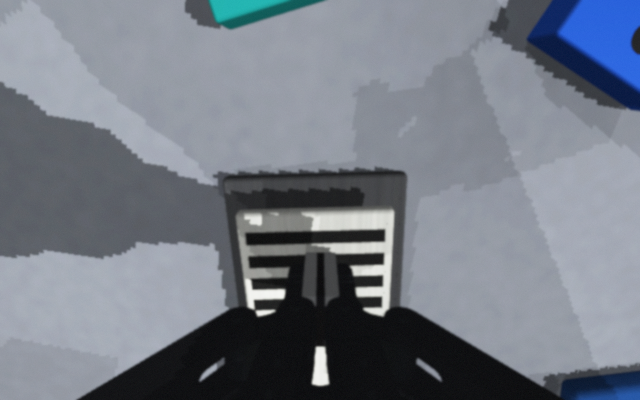

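>>> arm_command([
  [-1,0,0,0.6,0],
  [-1,0,0,0.6,0],
  [-1,0,0,0.6,0],
  [-1,0,0,0.6,0],
])

```text
time: 43.65
tcp_pos: [463.0, 332.9, 52.5]
tool_rot: [-0.072, 0.997, 0.0, 0.007]
ft_force: [-11.0, -8.0, 38.3]
grip_width: -0.0
```

>>> arm_command([
  [-1,0,0,0.6,0],
  [-1,0,0,0.6,0],
  [-1,0,0,0.6,0],
  [-1,0,0,0.6,0],
  [-1,0,0,0.6,0],
  [-1,0,0,0.6,0],
  [-1,0,0,0.6,0],
  [-1,0,0,0.6,0],
  [-1,0,0,0.6,0],
  [-1,0,0,0.6,0],
  [-1,0,0,0.6,0],
  [-1,0,0,0.6,0],
  [-1,0,0,0.6,0],
  [-1,0,0,0.6,0],
  [-1,0,0,0.6,0],
  [-1,0,0,0.6,0],
  [-1,0,0,0.6,0],
])

```text
time: 45.35
tcp_pos: [463.0, 333.0, 52.7]
tool_rot: [-0.072, 0.997, 0.0, 0.007]
ft_force: [-9.2, -6.5, 31.5]
grip_width: 0.0
```

```bash
python3 - <<'E'
from h import *
st(); d=cam("wrist","w34")
ds=cam("scene")
cv2.imwrite("pics/s34.png",cv2.resize(ds["frame"][130:310,190:460,::-1],None,fx=2.9,fy=2.9,interpolation=cv2.INTER_CUBIC))
E
```

```text
t45.4 tcp [463.  333.   52.7] yang 1.715 tilt [0.0139 0.0015] F [-9.2 -6.5 31.5] w 0.0
```

View pics/s34.png

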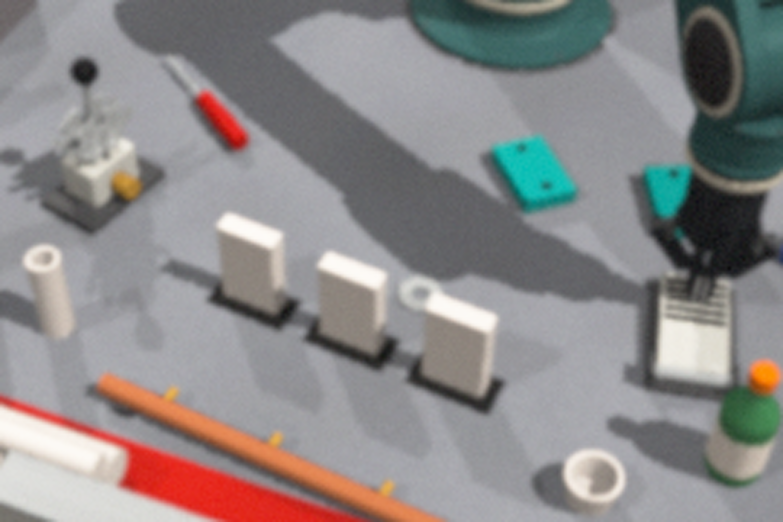

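>>> arm_command([
  [-1,0,0,-15,0],
  [-1,0,0,-40,0],
  [-1,0,0,-80,0],
  [-1,0,0,-130,0],
  [-1,0,0,-180,0],
  [-1,0,0,-215,0],
  [0,0,0,-215,0],
  [1,0,0,-215,0],
  [1,0,0,-215,0],
  [1,0,0,-215,0],
])

```text
time: 46.45
tcp_pos: [459.6, 332.3, 266.2]
tool_rot: [-0.072, 0.997, -0.0, 0.006]
ft_force: [0.2, -0.0, -0.2]
grip_width: 57.9
```

```bash
python3 - <<'E'
from h import *
knob("w35",(0,1,0,1))
ds=cam("scene")
cv2.imwrite("pics/s35.png",cv2.resize(ds["frame"][130:310,190:460,::-1],None,fx=2.9,fy=2.9,interpolation=cv2.INTER_CUBIC))
go(521,-326.5,255,1.329)
E
```

```text
t [([434.2, 200.4], np.int32(32))]
s [([218.6, 154.6], np.int32(34))]
('t', 's') [ 519.  -327.5  166.4] x_v -6.3 q 0.546 r 116.6
('t', 's') [ 519.  -327.5  166.4] x_v -6.3 q 0.546 r 116.6
t46.6 tcp [459.9 332.5 266.9] yang 1.715 tilt [0.0129 0.0006] F [-0.2  0.4 -0.4] w 79.0
t46.6 tcp [459.9 332.5 267.1] yang 1.715 tilt [0.0132 0.0008] F [-0.6 -0.4  0.8] w 84.6 j7 1.04
  shift [  34.2 -660.9   12.4] turn 0.386
```

View pics/s35.png

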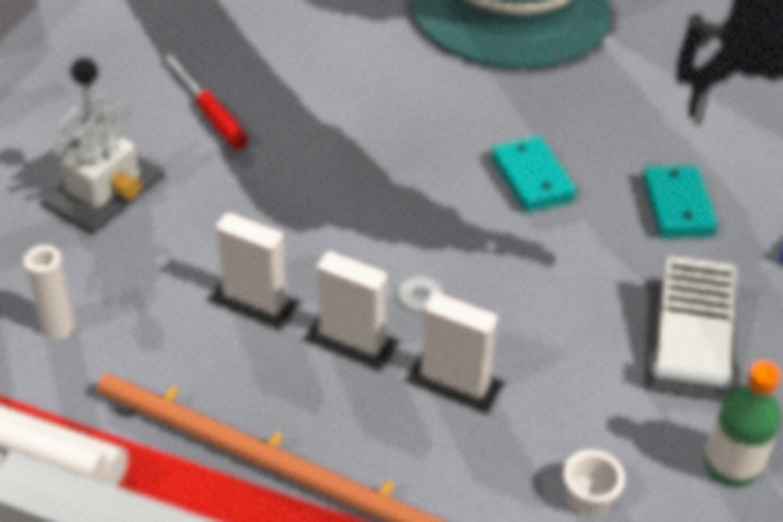

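>>> arm_command([
  [1,34,-661,0,0.386],
  [1,34,-661,0,0.386],
  [1,34,-661,0,0.386],
  [1,34,-661,0,0.386],
  [1,34,-661,0,0.386],
  [1,34,-661,0,0.386],
  [1,34,-661,0,0.386],
  [1,34,-661,0,0.386],
  [1,34,-661,0,0.386],
  [1,34,-661,0,0.386],
  [1,34,-661,0,0.386],
  [1,34,-661,0,0.386],
  [1,34,-661,0,0.386],
  [1,34,-661,0,0.386],
  [1,34,-661,0,0.386],
  [1,34,-661,0,0.386],
  [1,34,-661,0,0.386],
  [1,34,-661,0,0.386],
])

```text
time: 48.45
tcp_pos: [521.5, -325.1, 267.6]
tool_rot: [0.12, 0.993, 0.001, 0.007]
ft_force: [0.1, -0.2, -0.1]
grip_width: 85.8
```

```bash
python3 - <<'E'
from h import *
knob("w36")
go(521,-326.5,176,1.329)
E
```

```text
w [315.5776699  209.91400832] [ 294  189   45   43 1442]
t [([425.5, 191.5], np.int32(14))]
s [([218.7, 154.5], np.int32(35))]
('w', 't') [ 569.2 -336.7   29.9] x_v 44.5 q 2.595 r 48.9
('w', 's') [ 520.  -325.7  167.8] x_v -5.8 q 0.551 r 117.9
('t', 's') [ 546.5 -299.2  193. ] x_v 13.6 q 0.695 r 143.6
('w', 't', 's') [ 532.5 -314.5  172.5] x_v 3.6 q 0.630 r 122.5
t48.6 tcp [ 521.3 -325.8  267.6] yang 1.330 tilt [0.0135 0.001 ] F [ 0.7 -1.3  0.1] w 85.2
t48.6 tcp [ 521.3 -325.8  267.6] yang 1.330 tilt [0.0135 0.001 ] F [ 0.7 -1.3  0.1] w 85.2 j7 2.02
  shift [ 1.3 -1.1 91.5] turn 0.001
```

View pics/w36.png

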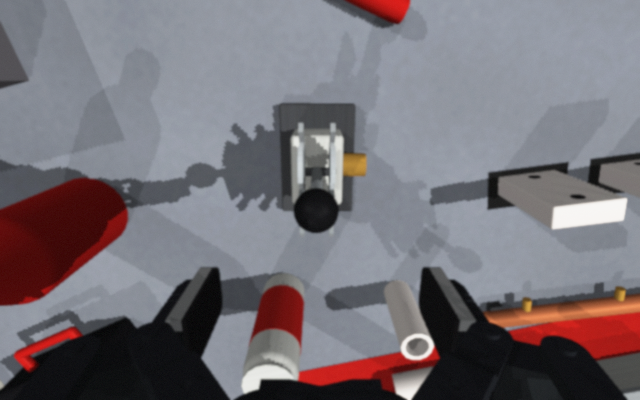

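>>> arm_command([
  [1,1,-1.6,40,0],
  [1,1,-1.6,75,0],
  [1,1,-1.6,91,0],
  [1,1,-1.6,91,0],
  [1,1,-1.6,91,0],
  [0.3,1,-1.6,91,0],
  [0,1,-1.6,91,0],
  [-0.3,1,-1.6,91,0],
  [-0.4,1,-1.6,91,0],
  [-0.4,1,-1.6,91,0],
  [-0.4,1,-1.6,91,0],
  [-0.4,1,-1.6,91,0],
], newtons=25)

```text
time: 49.8
tcp_pos: [521.3, -327.7, 177.2]
tool_rot: [0.12, 0.993, 0.001, 0.007]
ft_force: [-0.6, -1.5, 5.8]
grip_width: 28.5
```

>>> arm_command([
  [-0.4,4,0,0.2,0],
  [-0.4,9,0,0.6,0],
  [-0.4,15,0,1.4,0],
  [-0.4,21,0,2.4,0],
  [-0.4,27,0,3.8,0],
  [-0.4,33,0,5.4,0],
  [-0.4,38,0,7.4,0],
  [-0.4,44,0,9.6,0],
  [-0.4,49,0,12,0],
  [-0.4,55,0,14.8,0],
  [-0.4,60,0,17.6,0],
  [-0.4,63,0,20,0],
  [-0.4,65,0,21,0],
  [-0.4,66,0,21.5,0],
  [-0.4,66,0,21.5,0],
])

```text
time: 51.3
tcp_pos: [457.1, -311.6, 154.5]
tool_rot: [0.12, 0.993, 0.001, 0.007]
ft_force: [-0.7, 1.6, 1.1]
grip_width: 28.2
```

```bash
python3 - <<'E'
from h import *
st(); d=cam("wrist","w37")
ds=cam("scene")
cv2.imwrite("pics/s37.png",cv2.resize(ds["frame"][130:310,190:460,::-1],None,fx=2.9,fy=2.9,interpolation=cv2.INTER_CUBIC))
E
```

```text
t51.3 tcp [ 457.1 -311.6  154.5] yang 1.329 tilt [0.0136 0.0006] F [-0.7  1.6  1.1] w 28.2
```

View pics/w37.png

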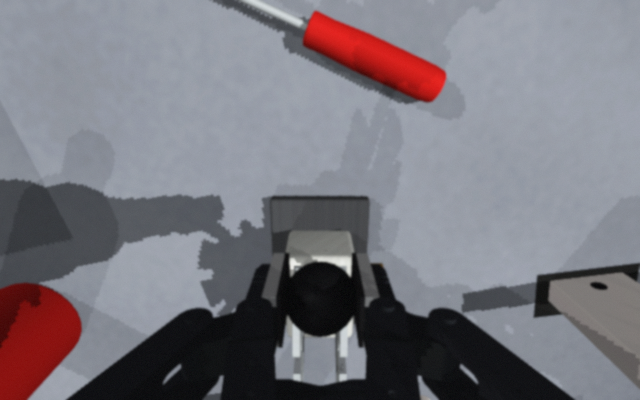

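>>> arm_command([
  [-0.4,2,0,1.3,0],
  [-0.4,4,0,2.7,0],
  [-0.4,4,0,2.7,0],
])

```text
time: 51.7
tcp_pos: [454.8, -311.1, 152.9]
tool_rot: [0.12, 0.993, 0.001, 0.009]
ft_force: [6.7, 1.3, 11.2]
grip_width: 28.5
```

>>> arm_command([
  [-0.3,0,0,0,0],
  [0,0,0,0,0],
  [0.5,0,0,0,0],
  [1,0,0,0,0],
  [1,0,0,0,0],
  [1,0,0,-20,0],
  [1,0,0,-50,0],
  [1,0,0,-90,0],
  [1,0,0,-110,0],
  [1,0,0,-110,0],
  [1,0,0,-110,0],
])

```text
time: 52.8
tcp_pos: [452.9, -310.9, 262.8]
tool_rot: [0.12, 0.993, 0.001, 0.009]
ft_force: [-0.1, 0.3, -1.1]
grip_width: 85.3
```

```bash
python3 - <<'E'
from h import *
knob("w38")
ds=cam("scene")
cv2.imwrite("pics/s38.png",cv2.resize(ds["frame"][130:310,150:460,::-1],None,fx=2.5,fy=2.5,interpolation=cv2.INTER_CUBIC))
E
```

```text
w [319.98651864 207.02379064] [ 301  187   39   41 1261]
t [([426.3, 218.8], np.int32(20))]
s [([234.3, 149.4], np.int32(29))]
('w', 't') [ 462.5 -311.6  131.3] x_v -65.0 q -0.075 r 104.1
('w', 's') [ 456.5 -309.8  147. ] x_v -71.3 q -0.034 r 120.4
('t', 's') [ 460.8 -306.3  150.9] x_v -68.0 q 0.007 r 121.7
('w', 't', 's') [ 458.6 -308.7  147.6] x_v -69.6 q -0.020 r 119.8
t53.0 tcp [ 452.6 -310.8  261.9] yang 1.330 tilt [ 0.0156 -0.0002] F [-0.4  0.4  0.4] w 85.5
```

View pics/s38.png

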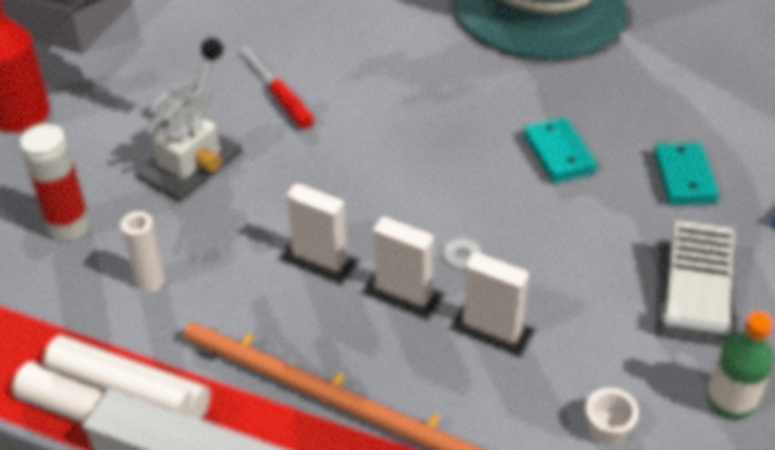

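View pics/w38.png

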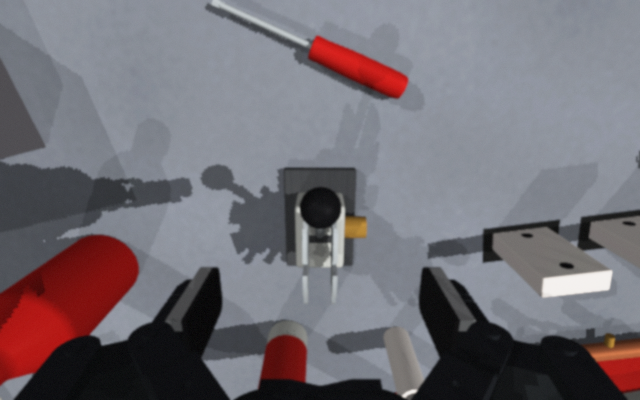

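```bash
python3 - <<'E'
from h import *
st(); print(env.close_job())
E
```

```text
t53.0 tcp [ 452.6 -310.8  261.9] yang 1.330 tilt [ 0.0156 -0.0003] F [ 0.  -0.6  0.4] w 85.2
the job is handed in; nothing more can be done
None
```

I carried out the whole job in the order asked and handed it in at 53 s. No verdict was reported.

- **Plates:** All three white plates were there. The tool can only point down, so I gripped each plate near one end and loosened the grip until it swung down. I then finished tipping it upright against its pad. The last pictures show all three standing on pads 0, 1 and 2, with their broad faces along the pads. By eye the smallest gap to a pad edge is about 7 mm. I measured one plate's final position after letting go (about 1 mm off the pad's centre); the other two I judged from pictures.
- **Lever to the middle notch:** Using the stop reached later as the zero, the lever stood at about 0.58 rad. Before that I had estimated 0.55 to 0.59. The overhead camera was partly blocked and disagreed, so I left its reading out.
- **Treadle:** I held it down for about 2.4 s, then let it up, and the picture showed it back up. The fingertips pressed harder than needed: 51 N at first, then about 31 N. I took it as down on its stop from the force and the height, as no picture shows that directly.
- **Lever back to shut:** It was pushed until it met the stop. Camera estimates afterwards were between -0.03 and 0.01 rad. One camera pair gave -0.075, but it also put the knob 104 mm from the pivot instead of 120 mm, so I disregarded it.
- **Everything else:** I did not touch the bottle, can or pipe pieces, and they look unmoved in the last picture. I saw no plate knocked aside and no slackened grip. At hand-in the gripper was open above the lever, touching nothing.

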